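# Flex the pliers: free ones to the stock rack, seized ones to repair

## Task

Find out which of the three pairs of pliers have seized by squeezing each one's handles together. Press every pair that moves fully shut and lay it on the sloping stock rack, handle ends down towards the ledge and jaws up the slope, one pair flat on each side of the divider; lay the pair that will not move flat in the steel repair tray. Set them down rather than dropping them, and leave the other things on the bench where they are.

Things in the scene. Friction and masses are not known exactly. Their poses are not given: they have to be found in the camera images.
- pliers_a_pivot (a point): One of three like pairs of steel combination pliers with black rubber-sleeved handles, lying flat, part open; 158 mm long, 16 mm thick at the sleeves, 0.2 kg. Point on the pivot rivet, half-way up (7 mm). x: from the pivot towards the jaw tips (46 mm away) along the right-hand half; z up. Handle ends 112 mm behind it. The pliers' middle line is turned from x by half the joint angle, clockwise from above.
- pliers_a_right: Rubber sleeve of the right-hand handle (from above, jaws pointing away) of the pliers of pliers_a_pivot: a rounded bar 16 mm thick, 87 mm long along x. Origin at its middle, where it is squeezed, 7 mm over the surface the pliers lie on, 60 mm behind the pivot and 17 mm to the side.
- pliers_a_left: The like sleeve of the left-hand handle, which swings on the rivet. Sleeve origins are 34 mm apart when the pliers are shut (50 mm over the sleeves), 44 to 50 mm apart (60 to 66 mm over the sleeves) as found. Shut pliers stay shut when let go.
- pliers_a_joint (a joint): Opening angle of these pliers in rad: 0 shut, 0.17 to 0.27 as found. A free joint closes under 2 N at the sleeves; a seized one does not give at any grip. Which pair is seized cannot be seen.
- pliers_b_pivot (a point): One of three like pairs of steel combination pliers with black rubber-sleeved handles, lying flat, part open; 158 mm long, 16 mm thick at the sleeves, 0.2 kg. Point on the pivot rivet, half-way up (7 mm). x: from the pivot towards the jaw tips (46 mm away) along the right-hand half; z up. Handle ends 112 mm behind it. The pliers' middle line is turned from x by half the joint angle, clockwise from above.
- pliers_b_right: Rubber sleeve of the right-hand handle (from above, jaws pointing away) of the pliers of pliers_b_pivot: a rounded bar 16 mm thick, 87 mm long along x. Origin at its middle, where it is squeezed, 7 mm over the surface the pliers lie on, 60 mm behind the pivot and 17 mm to the side.
- pliers_b_left: The like sleeve of the left-hand handle, which swings on the rivet. Sleeve origins are 34 mm apart when the pliers are shut (50 mm over the sleeves), 44 to 50 mm apart (60 to 66 mm over the sleeves) as found. Shut pliers stay shut when let go.
- pliers_b_joint (a joint): Opening angle of these pliers in rad: 0 shut, 0.17 to 0.27 as found. A free joint closes under 2 N at the sleeves; a seized one does not give at any grip. Which pair is seized cannot be seen.
- pliers_c_pivot (a point): One of three like pairs of steel combination pliers with black rubber-sleeved handles, lying flat, part open; 158 mm long, 16 mm thick at the sleeves, 0.2 kg. Point on the pivot rivet, half-way up (7 mm). x: from the pivot towards the jaw tips (46 mm away) along the right-hand half; z up. Handle ends 112 mm behind it. The pliers' middle line is turned from x by half the joint angle, clockwise from above.
- pliers_c_right: Rubber sleeve of the right-hand handle (from above, jaws pointing away) of the pliers of pliers_c_pivot: a rounded bar 16 mm thick, 87 mm long along x. Origin at its middle, where it is squeezed, 7 mm over the surface the pliers lie on, 60 mm behind the pivot and 17 mm to the side.
- pliers_c_left: The like sleeve of the left-hand handle, which swings on the rivet. Sleeve origins are 34 mm apart when the pliers are shut (50 mm over the sleeves), 44 to 50 mm apart (60 to 66 mm over the sleeves) as found. Shut pliers stay shut when let go.
- pliers_c_joint (a joint): Opening angle of these pliers in rad: 0 shut, 0.17 to 0.27 as found. A free joint closes under 2 N at the sleeves; a seized one does not give at any grip. Which pair is seized cannot be seen.
- stock_rack: Stock rack, fixed: a plywood stand 173 mm deep (x), 220 mm wide (y), 122 mm high, whose board slopes up away from the robot at 30 degrees. Origin: centre of its underside, on the bench. It stands to the left or the right of the pliers.
- rack_board: The rack's sloping board, 200 mm up the slope by 220 mm. Origin: centre of its upper face; x up the slope, y left across it, z square off it. A ledge 14 mm high along its lower edge has its inner face at x = -88 mm; a divider 8 mm wide, 10 mm high runs along y = 0 from x = -65 to 85 mm. The bay on each side takes one pair of pliers; bay middles at y = -55 and 55 mm.
- repair_tray: Repair tray, fixed: a flat open sheet-steel pan, 230 mm (x) by 180 mm (y), 32 mm high, rolled rim, walls and floor 3 mm thick. Origin: centre of its underside, on the bench. It stands on the other side of the pliers from the rack.
- lamp_base (a point): Foot of the fixed gooseneck lamp, 42 mm across, on the bench. Its thin neck rises straight up 0.2 m, then leans 0.13 m away from the robot and 0.07 m to the right, to a head 0.11 m wide, 0.30 to 0.38 m high. Keep clear: draw pliers taken near it back towards the robot before swinging them aside.
- masking_tape: Bystander: a roll of tape lying flat, 102 mm across, 24 mm high; origin at the centre of its underside.
- marker: Bystander: a marker pen lying flat, 117 x 12 mm; origin at the centre of its underside.
- v_block: Bystander: a small steel V block, 45 x 32 x 30 mm; origin at the centre of its underside.
- parallel_bar: Bystander: a ground steel parallel bar with three holes, 120 x 10 x 20 mm; origin at the centre of its underside.
- oil_can: Bystander: a small push oiler, 151 mm high; origin at the centre of its underside.
- loupe: Bystander: a black eye loupe, 34 mm wide, 30 mm high; origin at the centre of its underside.

How it is judged:
By the outcome, as a careful person would: the job done as asked, in the order asked, and still so for the second after the job is handed in, with the robot touching nothing.
It also fails if it takes over 72 s, if anything falls off the work surface, if the arm or the gripper's body presses on something with over 40 N, if the wrist force passes 120 N, or if a joint passes its speed limit or range.

## Robot

A 7-joint arm with a two-finger parallel gripper is mounted at the origin on a cart in front of the work surface, level with it; the furniture and walls round the work are solid. World frame = base frame: x ahead of the robot, y to its left, z up, the work surface at z = 0. Lengths are in m, angles in rad, forces in N, time in s.
With the tool pointing down it reaches from about 0.4 to 0.875 m from the base axis. Payload 19.3 kg.
Tool frame: the origin (TCP) lies at the very end of the fingers, on their centre line; the grasp point (between the pads) lies 19 mm behind it; z points along the fingers, y is the line along which they close (so a half turn about z gives the same grasp; the last joint's range is limited). The gripper opens to 85 mm and grips with 20 to 120 N. Pads are 22 mm wide; open, the fingers measure 114 mm over their backs; the gripper's body (76 mm by 85 mm) begins 54 mm behind the grasp point. The pads swing forward as they close: fully open they stand 13 mm farther back than shut.
Start: joints at [1.051, 0.521, -0.036, 1.599, 0.021, 1.021, -0.113], TCP at [0.272, -0.563, 0.208] pointing down, gripper open.
Joint ranges: [-2.91, 2.91], [-0.3, 2.13], [-1.5, 1.42], [0.17, 2.43], [-1.26, 4.41], [0.16, 1.93], [-2.52, 2.52]. Speed limits (rad/s): [1.89, 1.89, 2.39, 2.39, 3.01, 3.01, 3.01].

## Interface

Orientations are given as [roll, pitch, yaw] about the fixed x, y, z axes, in that order (R = Rz(yaw) Ry(pitch) Rx(roll)).
In Python, from workcell import bot gives the robot as it stands. The module is installed in compiled form; this text tells all that it offers.
- The arm moves only by the tool apply_moves, never from a script. Its arguments are lists of equal length, an entry for each row: "claw": the finger opening in m, from 0 to 0.0854; "xyz": the shift along the tool's x, y, z in m, a list of three; "twist": the turn, a rotation vector about the tool's x, y, z in rad, a list of three. A call has 1 to 20 rows; each row shifts and turns the commanded pose from where the row before left it, along the tool's axes as they then stand; what a row does not reach is not made up. A row lasts 1/10 s, in which the tool goes at most 50 mm and 8.59 degrees, less where a joint would pass 70% of its speed; a pose out of reach is approached as far as the arm can. A call with a gripper value outside its range is refused whole. The fingers move at their own pace and stop on an object; "force" is the grip in N (left out, the last holds). Time passes only in rows, so rows that do not move let the fingers close. It gives the time, the measured TCP pose, the force, the opening and the grip force at its end, in the units of the state.
- bot.observe(): the state, without advancing time (a new reading comes with each control period).
- bot.grab_frame(name): name is "scene" or "top" or "wrist"; returns a dict with "img" (480x640x3 uint8, red, green, blue), "vfov" (degrees; the focal length in pixels is half the picture's height over the tangent of half this angle, whatever the lens; pixels are square), "cx", "cy" (the principal point, pixels), "view" (4x4, takes a point from world to camera coordinates). Camera axes: x right, y up, looking along -z (the intrinsics and any distortion apply to the point x, -y, -z); pixel columns grow to the right and rows downward; lengths in m; the calibration is good to about 2 mm. A picture is of the moment at which its call begins. There is no depth.
- bot.job_done(): hands the job in; it is judged then, once.
Trained networks look in the newest picture that a camera, given by its name, has taken for a name from the list of things; names that differ only in an ending like _2 or _b are one class to them, and where a whole thing is asked for, a point or a joint stands for the part that bears it (a point fixed in the world has none). Each returns a list of dicts, best first, with "score" (0 to 1); they miss things now and then, are a little off and sometimes report something else, mostly with a low value. They report only what shows in the picture. A call takes as long as a camera call.
- bot.find_in(camera, query): "position" ([x, y, z] in m, in world coordinates, good to about 4 mm: the middle of the surface that is visible of it).
The state is a dict: "clock": time; "qpos": joint angles; "qd": joint speeds; "joint_efforts": joint torques, N m; "position": TCP position; "tool_rot": TCP orientation; "force": force on the tool from outside, world axes, zero at the start; "moment": the same for the moment, N m; "grip_width": finger opening in m; "finger_force": force on a finger pad.
Only numpy, scipy, OpenCV 4.12 (cv2) and the standard library are available. Lean on these libraries where they do the work, as an engineer would, in place of code of your own. Each camera call takes 0.05 s, during which the arm holds its last target. There are 200 camera calls.

## Working session

There is one attempt and no reset: what is moved stays moved. The work goes in short steps, Python scripts to look and compute and a tool call to move; the robot and the scene stay as the last step left them, time stands still between calls to the robot, and variables do not carry over. Pictures are saved under pics/ and viewed, at most 10 in all, crops included, and the job is handed in when it is done.

Besides the shell and the picture viewer there is one more tool, called after "Emit:" as name(argument=value, ...) on one line, values as JSON. apply_moves: Moves the arm, as the interface text tells. Its arguments: {"type":"object","properties":{"claw":{"type":"array"},"xyz":{"type":"array"},"twist":{"type":"array"},"force":{"type":"number"}},"required":["claw","xyz","twist"]}

```bash
mkdir -p pics
python3 - <<'E'
from workcell import bot
import cv2,numpy as np
s=bot.observe(); print({k:np.round(v,3).tolist() for k,v in s.items()})
for c in ("top","scene"):
    f=bot.grab_frame(c); cv2.imwrite(f"pics/{c}0.png",f["img"][:,:,::-1]); print(c,f["vfov"],f["cx"],f["cy"],np.round(f["view"],4).tolist())
    for q in ["pliers_a_pivot","pliers_a_right","pliers_a_left","stock_rack","rack_board","repair_tray","lamp_base","masking_tape","marker","v_block","parallel_bar","oil_can","loupe"]:
        print(q,[(np.round(d["position"],3).tolist(),round(d["score"],2)) for d in bot.find_in(c,q)][:5])
E
```

```text
{'clock': 0.0, 'qpos': [1.051, 0.522, -0.036, 1.6, 0.021, 1.021, -0.113], 'qd': [0.001, -0.001, -0.001, 0.001, 0.0, 0.002, -0.0], 'joint_efforts': [-0.002, -92.711, 1.979, -36.994, 0.018, 0.008, -0.0], 'position': [0.272, -0.563, 0.208], 'tool_rot': [-3.14, 0.0, 0.45], 'force': [0.712, 0.472, -0.89], 'moment': [0.02, 0.069, 0.03], 'finger_force': 0.0, 'grip_width': 0.086}
top 53.097263491260414 324.8050100305396 245.47539927432555 [[0.0242, -0.9997, -0.0085, 0.0046], [0.9965, 0.0234, 0.0806, -0.5999], [-0.0803, -0.0104, 0.9967, -1.3887], [0.0, 0.0, 0.0, 1.0]]
pliers_a_pivot [([0.478, 0.108, 0.014], 0.83)]
pliers_a_right [([0.49, -0.389, 0.008], 0.58), ([0.464, 0.07, 0.015], 0.57), ([0.43, -0.07, 0.014], 0.39)]
pliers_a_left [([0.445, 0.105, 0.017], 0.57)]
stock_rack [([0.515, 0.369, 0.073], 0.82), ([0.602, 0.189, 0.02], 0.44)]
rack_board [([0.516, 0.373, 0.077], 0.64), ([0.598, -0.211, 0.007], 0.63)]
repair_tray [([0.487, -0.386, 0.007], 0.61)]Traceback (most recent call last):
  File "<stdin>", line 7, in <module>
ValueError: it knows: loupe, marker, masking_tape, oil_can, parallel_bar, pliers_a_joint, pliers_a_left, pliers_a_pivot, pliers_a_right, pliers_b_joint, pliers_b_left, pliers_b_pivot, pliers_b_right, pliers_c_joi
```

View pics/top0.png

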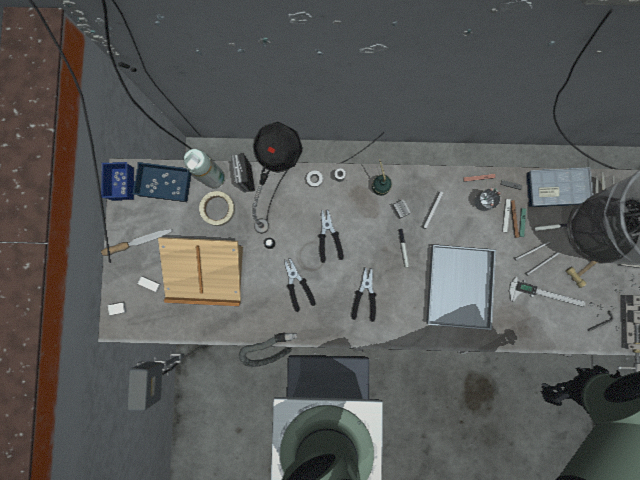

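Run:
```python
from workcell import bot
import cv2,numpy as np
f=bot.grab_frame("scene"); cv2.imwrite("pics/scene0.png",f["img"][:,:,::-1]); print(f["vfov"],f["cx"],f["cy"],np.round(f["view"],4).tolist())
for q in ["pliers_a_pivot","pliers_b_right","pliers_c_left","rack_board","repair_tray","oil_can","v_block","loupe"]:
    print(q,[(np.round(d["position"],3).tolist(),round(d["score"],2)) for d in bot.find_in("scene",q)][:5])
```

```text
43.41010350878435 320.725738674909 247.58937287366706 [[-0.667, -0.7449, 0.0159, 0.4136], [0.5591, -0.4863, 0.6716, -0.4053], [-0.4925, 0.4568, 0.7408, -1.0848], [0.0, 0.0, 0.0, 1.0]]
pliers_a_pivot [([0.477, 0.106, 0.013], 0.82)]
pliers_b_right [([0.424, -0.119, 0.014], 0.66)]
pliers_c_left [([0.591, 0.033, 0.012], 0.68), ([0.712, -0.198, 0.025], 0.59), ([0.46, 0.068, 0.014], 0.41)]
rack_board [([0.514, 0.378, 0.072], 0.67), ([0.442, 0.111, 0.012], 0.52)]
repair_tray [([0.49, -0.387, 0.004], 0.84), ([0.422, -0.117, 0.014], 0.67), ([0.626, 0.025, 0.01], 0.67)]
oil_can [([0.779, -0.132, 0.044], 0.86)]
v_block [([0.714, -0.199, 0.023], 0.74), ([0.778, -0.132, 0.047], 0.63)]
loupe [([0.602, 0.188, 0.019], 0.47)]
```

The top view shows three pairs with their jaws pointing away from the robot: pivots near px (291,272), (367,282) and (327,226). The rack is on the left (158–241, 237–305), the tray on the right (428–494, 245–327), and the lamp foot at (261,225). Next I'll rectify this picture onto planes.

```bash
cat > h.py <<'E'
import numpy as np,cv2
def K(f): 
    F=240/np.tan(np.radians(f["vfov"])/2); return np.array([[F,0,f["cx"]],[0,F,f["cy"]],[0,0,1]])
def proj(f,P):
    P=np.atleast_2d(P); V=np.array(f["view"]); c=P@V[:3,:3].T+V[:3,3]; c=c*[1,-1,-1]
    p=c@K(f).T; return p[:,:2]/p[:,2:]
def rect(f,x0,x1,y0,y1,z,s):
    """top-down: row 0 = x1, col 0 = y1 ; s m/px"""
    R,C=np.mgrid[0:int((x1-x0)/s),0:int((y1-y0)/s)]
    P=np.stack([x1-R*s,y1-C*s,np.full(R.shape,z)],-1).reshape(-1,3)
    m=proj(f,P).reshape(R.shape+(2,)).astype(np.float32)
    return cv2.remap(f["img"],m[...,0],m[...,1],cv2.INTER_CUBIC)
TOP=dict(vfov=53.097263491260414,cx=324.805,cy=245.475,view=[[0.0242,-0.9997,-0.0085,0.0046],[0.9965,0.0234,0.0806,-0.5999],[-0.0803,-0.0104,0.9967,-1.3887],[0,0,0,1]])
E
python3 - <<'E'
from h import *
f=dict(TOP,img=cv2.imread("pics/top0.png"))
x0,x1,y0,y1,s=.36,.68,-.16,.16,.0005
r=rect(f,x0,x1,y0,y1,.010,s)
g=r.max(2); m=(cv2.GaussianBlur(g,(5,5),0)<45).astype(np.uint8)
n,l,st,ce=cv2.connectedComponentsWithStats(m)
for i in range(1,n):
    if st[i,4]>1500:
        ys,xs=np.where(l==i); X=x1-ys*s; Y=y1-xs*s
        e,v=np.linalg.eigh(np.cov(X,Y)); d=v[:,1]*np.sign(v[0,1])
        t=(X-X.mean())*d[0]+(Y-Y.mean())*d[1]
        print(np.round([X.mean(),Y.mean(),np.degrees(np.arctan2(d[1],d[0])),t.min(),t.max(),np.sqrt(e[0]*12)],4),st[i,4]*s*s*1e6)
r2=rect(f,.38,.66,.24,.50,.072,.001)
big=np.hstack([r[:, :], cv2.resize(r2,None,fx=.6,fy=.6)]) if 0 else r
cv2.imwrite("pics/rect.png",cv2.resize(big,(600,600)))
for n_,P in dict(rack_c=(.515,.373,.072),tray=(.487,-.386,.03)).items(): print(n_,proj(f,P))
# rack corner / tray back-projection
def bp(u,z):
    V=np.array(f["view"]); d=np.linalg.inv(K(f))@[u[0],u[1],1]; d=V[:3,:3].T@(d*[1,-1,-1]); o=-V[:3,:3].T@V[:3,3]; return (o+d*(z-o[2])/d[2])[:2].round(3)
print("rack",bp((161,238),.122),bp((241,238),.122),bp((158,300),.025),bp((241,304),.025),"div",bp((197,246),.122),bp((200,292),.045))
print("tray",bp((432,245),.032),bp((494,246),.032),bp((428,324),.032),bp((493,327),.032),"lamp",bp((261,228),0))
E
```

```text
[ 6.0370e-01 -1.9400e-02  1.6008e+01 -4.2900e-02  3.9100e-02  1.3100e-02] 962.0
[ 0.5959  0.0279  3.6434 -0.0436  0.0394  0.0133] 971.7500000000001
[ 4.63900e-01  6.65000e-02  2.71207e+01 -4.26000e-02  4.05000e-02
  1.27000e-02] 953.5
[ 4.46900e-01  1.08800e-01  1.73709e+01 -4.32000e-02  3.98000e-02
  1.28000e-02] 963.75
[  0.4303  -0.0761 -11.2564  -0.0433   0.0404   0.0138] 1034.0
[ 0.4258 -0.1243  1.6149 -0.0429  0.038   0.0139] 1050.0000000000002
rack_c [[199.11416166 270.9247808 ]]
tray [[463.34192774 287.24784604]]
rack [0.602 0.469] [0.607 0.248] [0.428 0.502] [0.423 0.259] div [0.582 0.368] [0.455 0.375]
tray [ 0.608 -0.294] [ 0.609 -0.475] [ 0.379 -0.284] [ 0.375 -0.471] lamp [0.65  0.212]
```

View pics/rect.png

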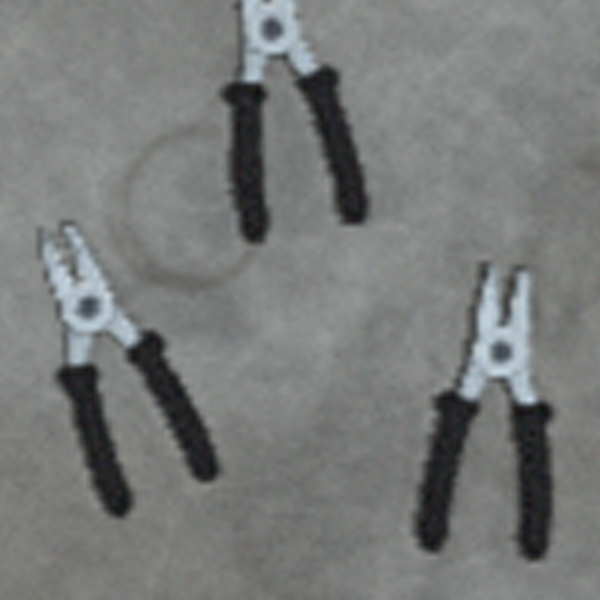

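```bash
cat >> h.py <<'E'
from scipy.spatial.transform import Rotation as Ro
def T(yaw,tilt=0):  # deg; tool x along heading, tilt: tips lean outward along heading
    return Ro.from_euler('z',yaw,degrees=True)*Ro.from_euler('y',-tilt,degrees=True)*Ro.from_euler('x',180,degrees=True)
def plan(*wps,start=None):
    """wps: (xyz, R or None, n). prints rows: shift mm in tool axes, twist"""
    if start is None:
        from workcell import bot
        s=bot.observe(); p=np.array(s["position"]); R=Ro.from_euler('xyz',s["tool_rot"])
    else: p,R=np.array(start[0]),start[1]
    for q,R2,n in wps:
        q=np.array(q); R2=R2 or R; w=(R.inv()*R2).as_rotvec()/n; d=(q-p)/n
        X=[]
        for i in range(n):
            X.append(np.round(R.inv().apply(d),3).tolist()); R=R*Ro.from_rotvec(w)
        print(n,"rows tw",np.round(w,3).tolist(),"deg",round(np.degrees(np.linalg.norm(w)),1)); 
        if np.linalg.norm(w)<1e-3: print(n,"x",X[0])
        else: print(X)
        p=q;R=R2
E
python3 - <<'E'
from h import *
plan(((.44,-.09,.14),T(-5.2),11),((.432,-.100,.02),None,3))
E
```

```text
11 rows tw [0.0, 0.0, 0.049] deg 2.8
[[0.032, -0.032, 0.006], [0.031, -0.034, 0.006], [0.029, -0.035, 0.006], [0.027, -0.036, 0.006], [0.026, -0.038, 0.006], [0.024, -0.039, 0.006], [0.022, -0.04, 0.006], [0.02, -0.041, 0.006], [0.018, -0.042, 0.006], [0.016, -0.043, 0.006], [0.013, -0.044, 0.006]]
3 rows tw [0.0, 0.0, 0.0] deg 0.0
3 x [-0.002, 0.004, 0.04]
```

Emit:
apply_moves(claw=[0.085,0.085,0.085,0.085,0.085,0.085,0.085,0.085,0.085,0.085,0.085,0.085], xyz=[[0.032,-0.032,0.006],[0.031,-0.034,0.006],[0.029,-0.035,0.006],[0.027,-0.036,0.006],[0.026,-0.038,0.006],[0.024,-0.039,0.006],[0.022,-0.04,0.006],[0.02,-0.041,0.006],[0.018,-0.042,0.006],[0.016,-0.043,0.006],[0.013,-0.044,0.006],[0,0,0]], twist=[[0,0,0.049],[0,0,0.049],[0,0,0.049],[0,0,0.049],[0,0,0.049],[0,0,0.049],[0,0,0.049],[0,0,0.049],[0,0,0.049],[0,0,0.049],[0,0,0.049],[0,0,0]], force=40)

```text
clock: 2.0
position: [0.4418, -0.084, 0.142]
tool_rot: [-3.14, -0.0, -0.083]
force: [-1.5, -1.2, 0.3]
grip_width: 0.0847
finger_force: 0.0
```

Run:
```python
from h import *
from workcell import bot
f=bot.grab_frame("wrist"); cv2.imwrite("pics/w1.png",f["img"][:,:,::-1])
print(f["vfov"],np.round(proj(f,[[.428,-.100,.01],[.492,-.107,.01],[.4303,-.0761,.01],[.4258,-.1243,.01]])))
f=bot.grab_frame("scene"); cv2.imwrite("pics/s1.png",f["img"][:,:,::-1])
```

```text
58.51870188181463 [[350. 236.]
 [354. 146.]
 [317. 236.]
 [384. 236.]]
```

View pics/w1.png

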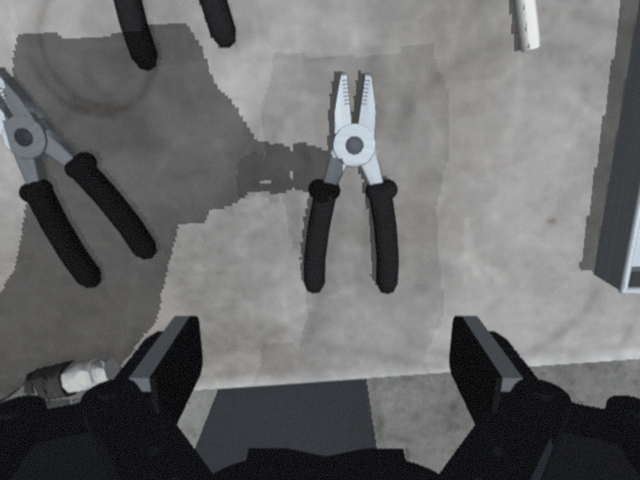

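The wrist view confirms the estimates: pivot at (354,146) and sleeves at (317,236) and (386,238), exactly as projected. Next I'll descend and squeeze.

Run:
```python
from h import *
plan(((.431,-.100,.10),T(-5.2),1),((.431,-.100,.004),None,3))
```

```text
1 rows tw [0.0, 0.0, 0.004] deg 0.3
[[-0.008, 0.012, 0.042]]
3 rows tw [0.0, 0.0, 0.0] deg 0.0
3 x [0.0, -0.0, 0.032]
```

Emit:
apply_moves(claw=[0.085,0.085,0.085,0.085,0.085], xyz=[[-0.01,0.017,0.035],[0,0,0.04],[0,0,0.04],[0,0,0.018],[0,0,0]], twist=[[0,0,0],[0,0,0.008],[0,0,0],[0,0,0],[0,0,0]])

```text
clock: 2.6
position: [0.4271, -0.1069, 0.0077]
tool_rot: [3.141, 0.004, -0.099]
force: [0.7, -0.2, -0.1]
grip_width: 0.0846
finger_force: 0.0
```

Emit:
apply_moves(claw=[0.085,0.07,0.055,0.03,0.03,0.03,0.03,0.03], xyz=[[0.003,-0.007,0.003],[0,0,0],[0,0,0],[0,0,0],[0,0,0],[0,0,0],[0,0,0],[0,0,0]], twist=[[0,0,0],[0,0,0],[0,0,0],[0,0,0],[0,0,0],[0,0,0],[0,0,0],[0,0,0]], force=40)

```text
clock: 3.4
position: [0.4325, -0.0991, 0.0064]
tool_rot: [-3.142, 0.0, -0.097]
force: [0.8, 0.2, -0.0]
grip_width: 0.03
finger_force: 0.0
```

Run:
```python
from h import *
from workcell import bot
f=bot.grab_frame("wrist"); g=bot.grab_frame("scene")
cv2.imwrite("pics/w2.png",np.hstack([cv2.resize(f["img"],(400,300)),cv2.resize(g["img"][150:450,150:450],(400,400))[:300]])[:,:,::-1])
print(bot.observe()["grip_width"],proj(g,[[.43,-.1,0]]))
```

```text
0.02980169068302293 [[411.13314135 299.80538717]]
```

View pics/w2.png

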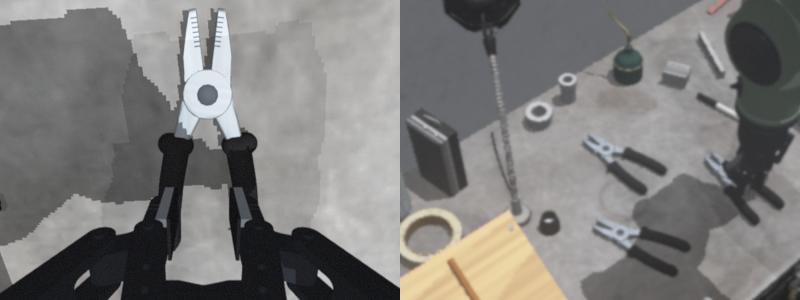

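The fingers closed above the sleeves and now sit between the handles, at about (160–245, 185–260) in the left half. The tips stand well back when open, so I need to go deeper. I'll lift, open and go lower.

Emit:
apply_moves(claw=[0.03,0.085,0.085,0.085,0.085,0.085,0.085], xyz=[[0,0,-0.03],[0,0,0],[0,0,0],[0,0,0],[0,0,0],[0,0,0.036],[0,0,0]], twist=[[0,0,0],[0,0,0],[0,0,0],[0,0,0],[0,0,0],[0,0,0],[0,0,0]])

```text
clock: 4.2
position: [0.4304, -0.0986, -0.0024]
tool_rot: [-3.141, 0.005, -0.097]
force: [-0.9, 0.1, 1.0]
grip_width: 0.0853
finger_force: 0.0
```

Emit:
apply_moves(claw=[0.075,0.065,0.06,0.045,0.045,0.045], xyz=[[0,0,0],[0,0,0],[0,0,0],[0,0,0],[0,0,0],[0,0,0]], twist=[[0,0,0],[0,0,0],[0,0,0],[0,0,0],[0,0,0],[0,0,0]], force=40)

```text
clock: 4.8
position: [0.4326, -0.0991, 0.0007]
tool_rot: [3.142, -0.0, -0.097]
force: [0.1, 0.6, -0.5]
grip_width: 0.0448
finger_force: 0.0
```

Run:
```python
from h import *
from workcell import bot
f=bot.grab_frame("wrist"); g=bot.grab_frame("scene")
cv2.imwrite("pics/w3.png",np.hstack([cv2.resize(f["img"],(400,300)),cv2.resize(g["img"][220:340,330:490],(400,300))])[:,:,::-1])
s=bot.observe();print(s["grip_width"],s["finger_force"],s["position"])
```

```text
0.04502782153661049 0.0 [ 0.43251798 -0.09908296  0.00050522]
```

View pics/w3.png

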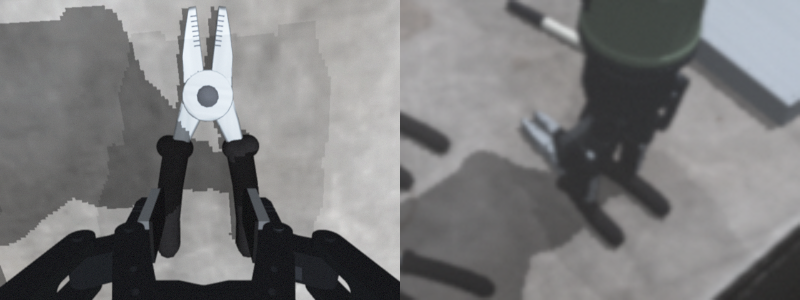

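The fingers are still riding over the sleeves (pads at about (150,205) and (260,210)) and the pliers haven't moved. I'll probe deeper with the fingers open and watch the force.

Emit:
apply_moves(claw=[0.045,0.085,0.085,0.085,0.085,0.085,0.085,0.085], xyz=[[0,0,-0.015],[0,0,0],[0,0,0],[0,0,0],[0,0,0.015],[0,0,0.004],[0,0,0.003],[0,0,0]], twist=[[0,0,0],[0,0,0],[0,0,0],[0,0,0],[0,0,0],[0,0,0],[0,0,0],[0,0,0]])

```text
clock: 5.7
position: [0.4322, -0.099, -0.0069]
tool_rot: [-3.142, 0.001, -0.097]
force: [0.2, -0.7, 0.4]
grip_width: 0.0851
finger_force: 0.0
```

Emit:
apply_moves(claw=[0.075,0.068,0.062,0.062], xyz=[[0,0,0],[0,0,0],[0,0,0],[0,0,0]], twist=[[0,0,0],[0,0,0],[0,0,0],[0,0,0]])

```text
clock: 6.1
position: [0.4326, -0.0991, -0.0064]
tool_rot: [-3.142, -0.0, -0.097]
force: [-0.2, 0.4, 0.7]
grip_width: 0.0624
finger_force: 0.0
```

Emit:
apply_moves(claw=[0.056,0.05,0.044,0.044,0.044], xyz=[[0,0,0],[0,0,0],[0,0,0],[0,0,0],[0,0,0]], twist=[[0,0,0],[0,0,0],[0,0,0],[0,0,0],[0,0,0]])

```text
clock: 6.6
position: [0.4325, -0.0991, -0.0066]
tool_rot: [3.142, -0.0, -0.097]
force: [-0.7, 0.5, -0.4]
grip_width: 0.0442
finger_force: 0.0
```

Emit:
apply_moves(claw=[0.05,0.085,0.085,0.085,0.085,0.085,0.085], xyz=[[0,0,-0.012],[0,0,0],[0,0,0],[0,0,0.015],[0,0,0.002],[0,0,0.001],[0,0,0]], twist=[[0,0,0],[0,0,0],[0,0,0],[0,0,0],[0,0,0],[0,0,0],[0,0,0]])

```text
clock: 7.3
position: [0.4324, -0.0991, -0.0125]
tool_rot: [-3.142, 0.0, -0.097]
force: [0.3, 0.2, 1.5]
grip_width: 0.0848
finger_force: 0.0
```

Run:
```python
from h import *
from workcell import bot
f=bot.grab_frame("wrist"); g=bot.grab_frame("scene"); s=bot.observe(); print(s["position"],s["force"])
V=np.array(f["view"]); print("cam",-V[:3,:3].T@V[:3,3]); 
p=np.array(s["position"]); R=Ro.from_euler('xyz',s["tool_rot"])
for z in (0,-.013,-.019,-.032): print(z,proj(f,[p+R.apply([0,y,z]) for y in(-.0425,.0425)]).round().tolist())
cv2.imwrite("pics/w4.png",np.hstack([cv2.resize(f["img"],(400,300)),cv2.resize(g["img"][220:340,330:490],(400,300))])[:,:,::-1])
```

```text
[ 0.4325626  -0.09909622 -0.01231347] [-0.17960211 -0.32611245 -0.69123963]
cam [ 0.50754619 -0.10584098  0.15353399]
0 [[226.0, 296.0], [427.0, 296.0]]
-0.013 [[219.0, 310.0], [435.0, 310.0]]
-0.019 [[215.0, 317.0], [439.0, 317.0]]
-0.032 [[206.0, 334.0], [448.0, 334.0]]
```

View pics/w4.png

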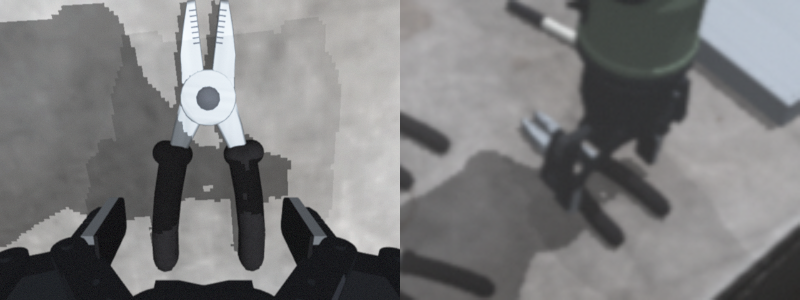

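Emit:
apply_moves(claw=[0.085,0.085,0.085], xyz=[[0,0,0.005],[0,0,0.004],[0,0,0]], twist=[[0,0,0],[0,0,0],[0,0,0]])

```text
clock: 7.7
position: [0.4322, -0.099, -0.0221]
tool_rot: [-3.142, 0.001, -0.097]
force: [0.4, -0.4, -1.4]
grip_width: 0.0852
finger_force: 0.0
```

Emit:
apply_moves(claw=[0.075,0.068,0.068], xyz=[[0,0,0],[0,0,0],[0,0,0]], twist=[[0,0,0],[0,0,0],[0,0,0]])

```text
clock: 8.0
position: [0.4325, -0.0991, -0.0215]
tool_rot: [3.142, -0.0, -0.097]
force: [-0.6, -0.3, -0.9]
grip_width: 0.0681
finger_force: 0.1
```

Emit:
apply_moves(claw=[0.062,0.056,0.05,0.045,0.045], xyz=[[0,0,0],[0,0,0],[0,0,0],[0,0,0],[0,0,0]], twist=[[0,0,0],[0,0,0],[0,0,0],[0,0,0],[0,0,0]])

```text
clock: 8.5
position: [0.4327, -0.0993, -0.0211]
tool_rot: [3.141, -0.001, -0.098]
force: [-2.1, -1.1, 12.6]
grip_width: 0.0642
finger_force: 40.3
```

Now there's a grip: 40 N at a 64 mm opening (the sleeves measure 64 mm as found) and it doesn't give, so this pair is seized. The finger ends stand about 21 mm behind the reported TCP, and I'll allow for that. I'll release it and go to the left pair.

Run:
```python
from h import *
plan(((.4327,-.0993,.06),None,2),((.459,.089,.06),T(22),5),((.459,.089,-.015),None,2))
```

```text
2 rows tw [0.0, 0.0, 0.0] deg 0.0
2 x [0.0, -0.0, -0.041]
5 rows tw [0.0, -0.0, -0.096] deg 5.5
[[0.002, -0.038, -0.0], [0.005, -0.038, -0.0], [0.009, -0.037, -0.0], [0.012, -0.036, -0.0], [0.016, -0.035, -0.0]]
2 rows tw [0.0, 0.0, 0.0] deg 0.0
2 x [0.0, -0.0, 0.038]
```

Emit:
apply_moves(claw=[0.085,0.085,0.085,0.085,0.085,0.085,0.085,0.085,0.085,0.085,0.085], xyz=[[0,0,0],[0,0,0],[0,0,-0.041],[0,0,-0.041],[0.002,-0.038,0],[0.005,-0.038,0],[0.009,-0.037,0],[0.012,-0.036,0],[0.016,-0.035,0],[0,0,0],[0,0,0]], twist=[[0,0,0],[0,0,0],[0,0,0],[0,0,0],[0,0,-0.096],[0,0,-0.096],[0,0,-0.096],[0,0,-0.096],[0,0,-0.096],[0,0,0],[0,0,0]])

```text
clock: 9.6
position: [0.4588, 0.0905, 0.0603]
tool_rot: [-3.141, 0.0, 0.384]
force: [0.1, -0.9, 0.8]
grip_width: 0.0851
finger_force: 0.0
```

Run:
```python
from h import *
from workcell import bot
s=bot.observe(); print(s["position"],s["tool_rot"])
plan(((.459,.089,.03),T(22),1),((.459,.089,-.016),None,2))
```

```text
[0.45882742 0.09045074 0.06026345] [-3.14146429e+00  3.28572531e-04  3.83788615e-01]
1 rows tw [-0.0, 0.0, -0.0] deg 0.0
1 x [-0.0, 0.001, 0.03]
2 rows tw [0.0, 0.0, 0.0] deg 0.0
2 x [0.0, -0.0, 0.023]
```

Emit:
apply_moves(claw=[0.085,0.085,0.085,0.072,0.06,0.052,0.042,0.042,0.042], xyz=[[0,0.001,0.03],[0,0,0.03],[0,0,0.016],[0,0,0],[0,0,0],[0,0,0],[0,0,0],[0,0,0],[0,0,0]], twist=[[0,0,0],[0,0,0],[0,0,0],[0,0,0],[0,0,0],[0,0,0],[0,0,0],[0,0,0],[0,0,0]])

```text
clock: 10.5
position: [0.4599, 0.0887, -0.0143]
tool_rot: [3.141, -0.001, 0.382]
force: [-3.6, -2.4, 13.8]
grip_width: 0.0481
finger_force: 39.0
```

The handles closed from about 62 mm to 48 mm, so this pair is free and shut. Next I'll fit the rack pose from the saved pictures.

```bash
cat > rack.py <<'E'
from h import *
from scipy.optimize import minimize
SC=dict(vfov=43.41010350878435,cx=320.7257,cy=247.5894,view=[[-0.667,-0.7449,0.0159,0.4136],[0.5591,-0.4863,0.6716,-0.4053],[-0.4925,0.4568,0.7408,-1.0848],[0,0,0,1]])
top=dict(TOP,img=cv2.imread("pics/top0.png")); sc=dict(SC,img=cv2.imread("pics/scene0.png"))
c,s=np.cos(np.pi/6),np.sin(np.pi/6)
B=[(x*c-n*s,y,.072+x*s+n*c) for x,y,n in [(a,b,0) for a in(-.1,.1) for b in(-.11,.11)]+[(-.1,b,.014) for b in(-.11,.11)]+[(-.088,b,.014) for b in(-.11,.11)]]
B+=[(a,b,0) for a in(-.0865,.0865) for b in(-.11,.11)]; B=np.array(B)
def W(p,P): cy,sy=np.cos(p[2]),np.sin(p[2]); P=np.asarray(P); return np.c_[p[0]+cy*P[:,0]-sy*P[:,1],p[1]+sy*P[:,0]+cy*P[:,1],P[:,2]]
def mask(f,p0):
    h=cv2.cvtColor(f["img"],cv2.COLOR_BGR2HSV); m=((h[...,0]>8)&(h[...,0]<28)&(h[...,1]>70)).astype(np.uint8)
    r=np.zeros_like(m); cv2.fillConvexPoly(r,cv2.convexHull(proj(f,W(p0,B)).astype(np.int32)),1); r=cv2.dilate(r,np.ones((31,31)))
    m=cv2.morphologyEx(m*r,cv2.MORPH_CLOSE,np.ones((5,5))); n,l,st,_=cv2.connectedComponentsWithStats(m); return (l==1+st[1:,4].argmax()).astype(np.float32)
def sil(f,p):
    k=16; r=np.zeros((480,640),np.uint8); cv2.fillConvexPoly(r,cv2.convexHull(np.round(proj(f,W(p,B))*k).astype(np.int32)),255,cv2.LINE_AA,4); return r/255.
p0=np.array([.518,.368,0.])
M=[(f,mask(f,p0)) for f in(top,sc)]
def cost(p,MM=M): return sum(np.abs(sil(f,p)-m).sum()/m.sum() for f,m in MM)
if __name__=="__main__":
    for MM in (M,M[:1],M[1:]):
        r=minimize(cost,p0,args=(MM,),method="Nelder-Mead",options=dict(initial_simplex=p0+np.array([[0,0,0],[.01,0,0],[0,.01,0],[0,0,.05]])))
        print(r.x[:2].round(4),np.degrees(r.x[2]).round(2),r.fun)
        if MM is M: p=r.x
    V=[]
    for f,m in M:
        im=f["img"].copy()
        for P in ([(-.1,-.11),(.1,-.11),(.1,.11),(-.1,.11)],[(-.065,-.004),(.085,-.004),(.085,.004),(-.065,.004)],[(-.088,-.11),(-.088,.11)]):
            cv2.polylines(im,[np.round(16*proj(f,W(p,[(x*c,y,.072+x*s) for x,y in P]))).astype(np.int32)],True,(0,0,255),1,cv2.LINE_AA,4)
        q=proj(f,[[*p[:2],.07]])[0].astype(int); V.append(cv2.resize(im[max(q[1]-75,0):q[1]+75,max(q[0]-75,0):q[0]+75],(400,400),interpolation=cv2.INTER_CUBIC) if f is top else cv2.resize(im[max(q[1]-120,0):q[1]+120,max(q[0]-120,0):q[0]+120],(400,400)))
    cv2.imwrite("pics/rk.png",np.hstack(V))
E
python3 rack.py
```

```text
[0.5152 0.3679] -1.57 0.17055194950201766
[0.5146 0.3694] -1.84 0.08093040385788437
[0.5196 0.3661] -1.4 0.08422788605697151
```

View pics/rk.png

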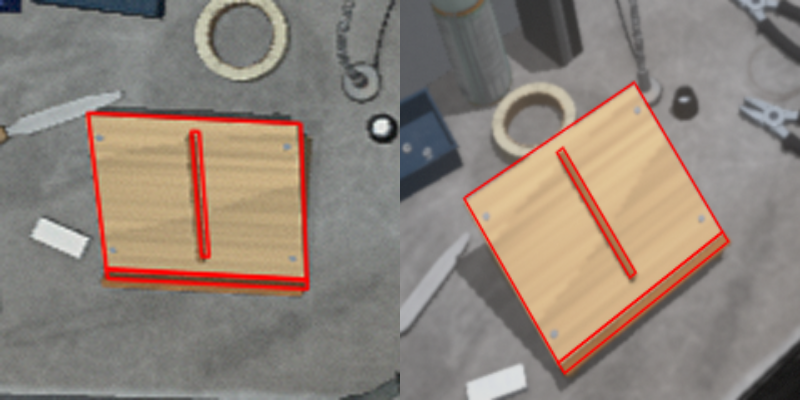

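The overlay matches the rack's outline, divider and ledge in both views: centre (0.516, 0.368), yaw −1.6°. Next I'll carry the left pair to the left bay.

```bash
cat >> h.py <<'E'
RK=T(-1.6,30)
def bd(x,y,n):
    R=Ro.from_euler('z',-1.6,degrees=True)*Ro.from_euler('y',-30,degrees=True)
    return np.array([.516,.368,.072])+R.apply([x,y,n])
def inb(p):
    R=Ro.from_euler('z',-1.6,degrees=True)*Ro.from_euler('y',-30,degrees=True)
    return R.inv().apply(np.array(p)-[.516,.368,.072])
E
python3 - <<'E'
from h import *
print(bd(-.034,.056,.07))
plan(((.44,.10,.10),None,3),((.42,.24,.16),T(-1.6,15),4),(bd(-.034,.056,.07),RK,5))
E
```

```text
[0.45314387 0.42577757 0.11562178]
3 rows tw [0.0, 0.0, 0.0] deg 0.0
3 x [-0.005, -0.006, -0.038]
4 rows tw [-0.013, 0.064, 0.102] deg 6.9
[[0.008, -0.034, -0.015], [0.006, -0.035, -0.015], [0.003, -0.035, -0.015], [0.001, -0.035, -0.016]]
5 rows tw [0.0, 0.052, 0.0] deg 3.0
[[0.003, -0.037, 0.01], [0.003, -0.037, 0.01], [0.002, -0.037, 0.01], [0.001, -0.037, 0.01], [0.001, -0.037, 0.01]]
```

Emit:
apply_moves(claw=[0.042,0.042,0.042,0.042], xyz=[[0,0,0],[-0.005,-0.006,-0.038],[-0.005,-0.006,-0.038],[-0.005,-0.006,-0.038]], twist=[[0,0,0],[0,0,0],[0,0,0],[0,0,0]], force=60)

```text
clock: 10.9
position: [0.4384, 0.1001, 0.1004]
tool_rot: [3.142, -0.001, 0.383]
force: [0.9, 0.2, -1.9]
grip_width: 0.047
finger_force: 64.5
```

Run:
```python
from h import *
from workcell import bot
s=bot.observe(); f=bot.grab_frame("wrist"); g=bot.grab_frame("scene")
print(s["position"],s["force"],s["grip_width"])
cv2.imwrite("pics/w5.png",np.hstack([cv2.resize(f["img"],(400,300)),cv2.resize(g["img"][140:380,180:500],(400,300))])[:,:,::-1])
```

```text
[0.43837993 0.10006577 0.10044339] [ 0.85010731  0.2053286  -1.91449879] 0.0470206420367782
```

View pics/w5.png

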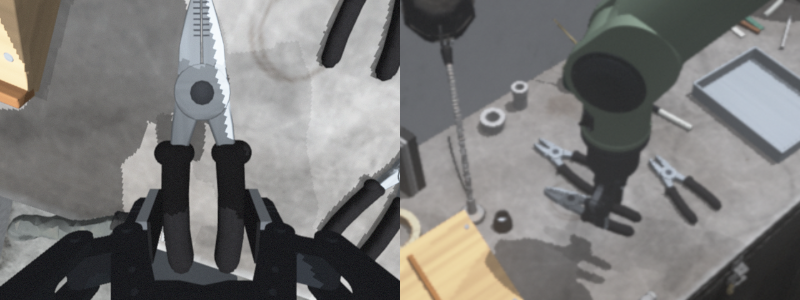

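The wrist view shows the left pair shut, with its jaws together at (203,30), and held level. Moving to the rack now.

Emit:
apply_moves(claw=[0.042,0.042,0.042,0.042,0.042,0.042,0.042,0.042,0.042,0.042], xyz=[[0.008,-0.034,-0.015],[0.006,-0.035,-0.015],[0.003,-0.035,-0.015],[0.001,-0.035,-0.016],[0.003,-0.037,0.01],[0.003,-0.037,0.01],[0.002,-0.037,0.01],[0.001,-0.037,0.01],[0.001,-0.037,0.01],[0,0,0]], twist=[[-0.013,0.064,0.102],[-0.013,0.064,0.102],[-0.013,0.064,0.102],[-0.013,0.064,0.102],[0,0.052,0],[0,0.052,0],[0,0.052,0],[0,0.052,0],[0,0.052,0],[0,0,0]])

```text
clock: 12.0
position: [0.4281, 0.3413, 0.1065]
tool_rot: [3.123, -0.371, 0.069]
force: [-0.4, -0.3, -0.7]
grip_width: 0.047
finger_force: 64.5
```

Run:
```python
from h import *
from workcell import bot
s=bot.observe(); print(inb(s["position"]),s["qpos"])
f=bot.grab_frame("wrist"); cv2.imwrite("pics/w6.png",f["img"][:,:,::-1])
s=bot.observe(); print(inb(s["position"]),s["tool_rot"])
print(proj(f,[bd(.085,0,.01),bd(-.065,0,.01),bd(.1,.11,0),bd(.1,-.11,0),bd(-.088,.1,.014)]).round().tolist())
plan((bd(-.034,.056,.02),RK,2),(bd(-.034,.056,-.008),RK,3))
```

```text
[-0.05820536 -0.02909497  0.07341662] [-1.40246425  0.53448238  0.56538431  2.16783243  0.05895675  0.27875943
 -2.49544906]
[-0.05723833 -0.03207324  0.07336767] [ 3.12197765 -0.36964464  0.06547518]
[[290.0, -89.0], [277.0, 240.0], [28.0, -153.0], [557.0, -100.0], [100.0, 264.0]]
2 rows tw [-0.01, 0.077, 0.043] deg 5.1
[[0.019, -0.042, 0.025], [0.016, -0.043, 0.026]]
3 rows tw [0.0, 0.0, 0.0] deg 0.0
3 x [-0.0, -0.0, 0.009]
```

View pics/w6.png

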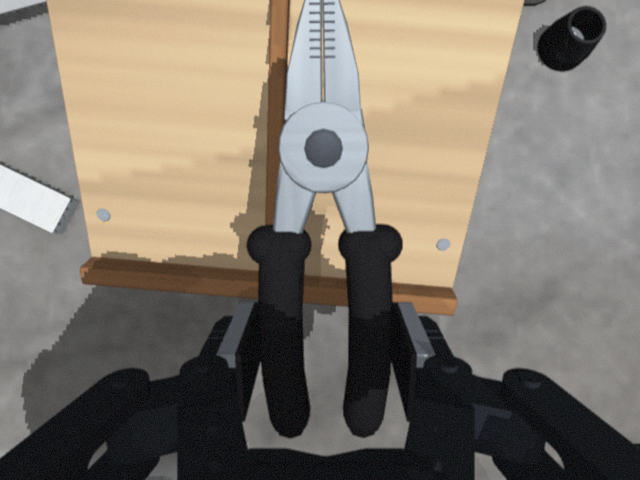

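The wrist view shows the held pair over the board, with the divider at (275,100) and the ledge at row 285. Joint 7 is close to its limit, −2.50 against −2.52, so the right bay, which is nearer the robot's axis, is the better place for this pair.

```bash
cat >> h.py <<'E'
def G(p,R,d=.0215): return np.array(p)-d*R.apply([0,0,1])
def tcp(g,R,d=.0215): return np.array(g)+d*R.apply([0,0,1])
def st():
    from workcell import bot
    s=bot.observe(); R=Ro.from_euler('xyz',s["tool_rot"]); x=R.apply([1,0,0]); z=R.apply([0,0,1])
    print("G board",inb(G(s["position"],R)).round(4),"heading",np.degrees(np.arctan2(x[1],x[0])).round(1),"pitch",np.degrees(np.arcsin(x[2])).round(1),"roll",np.degrees(np.arcsin(R.apply([0,1,0])[2])).round(1),"q",np.round(s["qpos"],2).tolist(),"F",np.round(s["force"],1),s["clock"])
E
python3 - <<'E'
from h import *
st(); R=T(2,22)
plan((tcp(bd(-.034,-.056,.05),R),R,3))
E
```

```text
G board [-0.0539 -0.0324  0.0946] heading 3.8 pitch 21.2 roll 1.0 q [-1.4, 0.53, 0.56, 2.17, 0.06, 0.28, -2.5] F [-0.1 -1.3 -2. ] 12.05
3 rows tw [0.003, 0.005, 0.01] deg 0.6
[[0.008, 0.009, 0.014], [0.008, 0.009, 0.014], [0.008, 0.009, 0.014]]
```

Emit:
apply_moves(claw=[0.042,0.042,0.042,0.042], xyz=[[0.008,0.009,0.014],[0.008,0.009,0.014],[0.008,0.009,0.014],[0,0,0]], twist=[[0.003,0.005,0.01],[0.003,0.005,0.01],[0.003,0.005,0.01],[0,0,0]])

```text
clock: 12.45
position: [0.4708, 0.3071, 0.0773]
tool_rot: [-3.139, -0.384, 0.022]
force: [0.7, -1.4, -0.9]
grip_width: 0.0468
finger_force: 64.5
```

Run:
```python
from h import *
st(); R=T(2,22)
plan((tcp(bd(-.034,-.056,.035),R),R,2),(tcp(bd(-.034,-.056,.008),R),R,4))
```

```text
G board [-0.032  -0.0626  0.0476] heading 1.3 pitch 22.0 roll -0.1 q [-1.23, 0.59, 0.49, 2.18, 0.06, 0.16, -2.45] F [ 0.7 -1.4 -0.9] 12.45
2 rows tw [0.001, 0.0, -0.006] deg 0.3
[[0.0, -0.003, 0.006], [0.0, -0.003, 0.006]]
4 rows tw [0.0, 0.0, 0.0] deg 0.0
4 x [0.001, 0.0, 0.007]
```

Emit:
apply_moves(claw=[0.042,0.042,0.042,0.042], xyz=[[0,-0.003,0.007],[0,-0.003,0.007],[0.001,0,0.007],[0,0,0]], twist=[[0,-0.01,0],[0,-0.01,0],[0,-0.01,0],[0,0,0]], force=30)

```text
clock: 12.85
position: [0.4785, 0.3164, 0.0581]
tool_rot: [-3.138, -0.354, 0.027]
force: [0.3, 1.2, -0.2]
grip_width: 0.0468
finger_force: 64.6
```

Run:
```python
from h import *
st(); R=T(2,20)
plan((tcp(bd(-.034,-.056,.008),R),R,4))
```

```text
G board [-0.0345 -0.0531  0.0272] heading 1.5 pitch 20.3 roll -0.2 q [-1.16, 0.63, 0.42, 2.13, 0.05, 0.18, -2.43] F [ 0.3  1.2 -0.2] 12.85
4 rows tw [-0.0, -0.001, -0.002] deg 0.1
[[0.001, 0.001, 0.005], [0.001, 0.001, 0.005], [0.001, 0.001, 0.005], [0.001, 0.001, 0.005]]
```

Emit:
apply_moves(claw=[0.042,0.042,0.042], xyz=[[0.001,0.001,0.005],[0.001,0.001,0.005],[0,0,0]], twist=[[0,0,0],[0,0,0],[0,0,0]])

```text
clock: 13.15
position: [0.4835, 0.3146, 0.0499]
tool_rot: [-3.139, -0.354, 0.027]
force: [-3.1, 1.8, 1.8]
grip_width: 0.0465
finger_force: 64.6
```

Emit:
apply_moves(claw=[0.042,0.042,0.042], xyz=[[0.001,0.001,0.003],[0.001,0.001,0.003],[0,0,0]], twist=[[0,0,0],[0,0,0],[0,0,0]])

```text
clock: 13.45
position: [0.4883, 0.3132, 0.0464]
tool_rot: [-3.141, -0.352, 0.026]
force: [-3.4, 0.7, 1.5]
grip_width: 0.0467
finger_force: 64.6
```

Run:
```python
from h import *
from workcell import bot
st(); f=bot.grab_frame("wrist"); g=bot.grab_frame("scene")
cv2.imwrite("pics/w7.png",np.hstack([cv2.resize(f["img"],(400,300)),cv2.resize(g["img"][200:440,60:380],(400,300))])[:,:,::-1])
```

```text
G board [-0.0318 -0.056   0.0121] heading 1.5 pitch 20.2 roll -0.1 q [-1.11, 0.65, 0.38, 2.12, 0.15, 0.16, -2.52] F [-3.4  0.7  1.5] 13.45
```

View pics/w7.png

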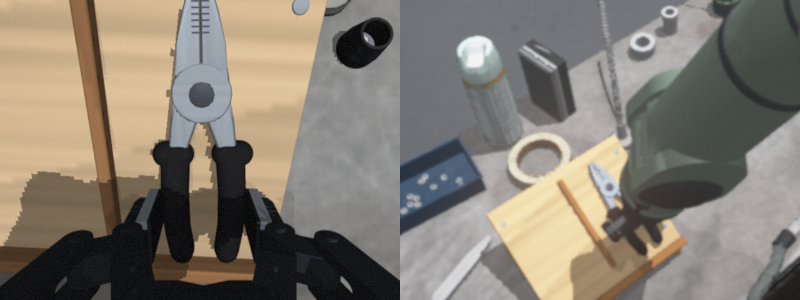

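The left half shows the pliers shut in the right bay, jaws up the slope, with the ledge at row 262 just behind the handle ends. Contact is light at about 4 N. I'm out of picture views, so from here I work by numbers: a little lower, then release.

Emit:
apply_moves(claw=[0.042,0.042,0.042], xyz=[[-0.001,0,0.003],[-0.001,0,0.002],[0,0,0]], twist=[[0,0,0],[0,0,0],[0,0,0]])

```text
clock: 13.85
position: [0.489, 0.314, 0.0434]
tool_rot: [3.14, -0.35, 0.026]
force: [-4.8, -2.9, 14.5]
grip_width: 0.0469
finger_force: 67.7
```

Run:
```python
from h import *
st()
```

```text
G board [-0.0327 -0.0551  0.0091] heading 1.5 pitch 20.0 roll 0.1 q [-1.1, 0.65, 0.38, 2.12, 0.15, 0.16, -2.52] F [-4.8 -2.9 14.5] 13.85
```

Emit:
apply_moves(claw=[0.052,0.058,0.062,0.062,0.062,0.062,0.062], xyz=[[0,0,0],[0,0,0],[0,0,0],[0,0,-0.02],[0,0,-0.03],[0,0,-0.03],[0,0,0]], twist=[[0,0,0],[0,0,0],[0,0,0],[0,0,0],[0,0,0],[0,0,0],[0,0,0]])

```text
clock: 14.55
position: [0.4612, 0.3147, 0.1207]
tool_rot: [-3.139, -0.351, 0.026]
force: [0.6, 0.7, -0.7]
grip_width: 0.062
finger_force: 0.0
```

Run:
```python
from h import *
from workcell import bot
st(); f=bot.grab_frame("top")
for c in("top","scene","wrist"):
  for q in("pliers_a_pivot","pliers_a_right","pliers_a_left"):
    if c!="top": bot.grab_frame(c) if q=="pliers_a_pivot" else 0
    print(c,q,[(np.round(d["position"],3).tolist(),inb(d["position"]).round(3).tolist(),round(d["score"],2)) for d in bot.find_in(c,q) if d["position"][1]>.2])
R=T(9.6+180,12)
```

```text
G board [-0.0181 -0.0552  0.09  ] heading 1.5 pitch 20.1 roll -0.1 q [-1.21, 0.48, 0.45, 2.13, 0.16, 0.32, -2.52] F [ 0.6  0.7 -0.7] 14.55
top pliers_a_pivot [([0.501, 0.318, 0.077], [-0.009, -0.05, 0.011], 0.98)]
top pliers_a_right []
top pliers_a_left [([0.474, 0.326, 0.071], [-0.036, -0.043, 0.02], 0.41)]
scene pliers_a_pivot [([0.474, 0.315, 0.068], [-0.037, -0.054, 0.017], 0.91)]
scene pliers_a_right [([0.451, 0.301, 0.055], [-0.063, -0.069, 0.017], 0.71)]
scene pliers_a_left [([0.453, 0.333, 0.058], [-0.061, -0.037, 0.019], 0.71), ([0.51, 0.393, 0.073], [-0.005, 0.025, 0.004], 0.71)]
wrist pliers_a_pivot [([0.5, 0.318, 0.081], [-0.008, -0.051, 0.015], 0.76)]
wrist pliers_a_right [([0.475, 0.301, 0.068], [-0.036, -0.069, 0.017], 0.93)]
wrist pliers_a_left [([0.47, 0.326, 0.065], [-0.042, -0.043, 0.016], 0.75)]
```

The pair lies flat in the right bay: the sleeves are near board y −0.056 and 15–17 mm off the board. Next is the far pair. I'll turn the hand by half a turn to stay clear of the wrist limit, and lean it back on the bench so it can stand steeper at the rack.

```bash
cat >> h.py <<'E'
def TF(h,t): return T(h,t)*Ro.from_euler('z',180,degrees=True)
E
python3 - <<'E'
from h import *
plan(((.44,.25,.17),T(1.5,5),3),((.48,.02,.15),T(1.5,0),6))
E
```

```text
3 rows tw [0.001, -0.087, 0.0] deg 5.0
[[-0.001, 0.021, -0.019], [-0.003, 0.021, -0.019], [-0.004, 0.021, -0.018]]
6 rows tw [0.0, -0.015, -0.0] deg 0.8
[[0.005, 0.038, 0.004], [0.005, 0.038, 0.004], [0.005, 0.038, 0.004], [0.006, 0.038, 0.004], [0.006, 0.038, 0.003], [0.006, 0.038, 0.003]]
```

Emit:
apply_moves(claw=[0.062,0.07,0.085,0.085,0.085,0.085,0.085,0.085,0.085], xyz=[[-0.001,0.021,-0.019],[-0.003,0.021,-0.019],[-0.004,0.021,-0.018],[0.005,0.038,0.004],[0.005,0.038,0.004],[0.005,0.038,0.004],[0.006,0.038,0.004],[0.006,0.038,0.003],[0.006,0.038,0.003]], twist=[[0,-0.087,0],[0,-0.087,0],[0,-0.087,0],[0,-0.015,0],[0,-0.015,0],[0,-0.015,0],[0,-0.015,0],[0,-0.015,0],[0,-0.015,0]])

```text
clock: 16.05
position: [0.4813, 0.0237, 0.148]
tool_rot: [3.14, -0.007, 0.026]
force: [0.4, 0.7, -1.0]
grip_width: 0.0847
finger_force: 0.0
```

Emit:
apply_moves(claw=[0.085,0.085,0.085,0.085,0.085,0.085,0.085,0.085,0.085,0.085,0.085,0.085,0.085,0.085,0.085,0.085,0.085,0.085,0.085,0.085], xyz=[[0,0,0],[0,0,0],[0,0,0],[0,0,0],[0,0,0],[0,0,0],[0,0,0],[0,0,0],[0,0,0],[0,0,0],[0,0,0],[0,0,0],[0,0,0],[0,0,0],[0,0,0],[0,0,0],[0,0,0],[0,0,0],[0,0,0],[0,0,0]], twist=[[0,0,-0.149],[0,0,-0.149],[0,0,-0.149],[0,0,-0.149],[0,0,-0.149],[0,0,-0.149],[0,0,-0.149],[0,0,-0.149],[0,0,-0.149],[0,0,-0.149],[0,0,-0.149],[0,0,-0.149],[0,0,-0.149],[0,0,-0.149],[0,0,-0.149],[0,0,-0.149],[0,0,-0.149],[0,0,-0.149],[0,0,-0.149],[0,0,-0.149]])

```text
clock: 18.05
position: [0.4812, 0.0252, 0.148]
tool_rot: [-3.141, 0.008, 3.011]
force: [-0.5, -0.3, -0.0]
grip_width: 0.0852
finger_force: 0.0
```

Run:
```python
from h import *
st()
# far pair: refine from networks before approach
R=TF(9.7,-15)
g=np.array([.6065,.0054,.007])
print("goal",tcp(g,R), "above",tcp(g,R)-.07*R.apply([0,0,1]))
plan((tcp(g,R)-.07*R.apply([0,0,1]),R,4),(tcp(g+[0,0,.001],R),R,2))
```

```text
G board [ 0.0268 -0.3436  0.0971] heading 172.5 pitch -0.5 roll -0.0 q [0.23, 0.42, -0.52, 2.02, 0.29, 0.77, 0.98] F [-0.5 -0.3 -0. ] 18.05
goal [ 0.60101495  0.00446242 -0.01376741] above [0.61887326 0.007515   0.0538474 ]
4 rows tw [0.009, 0.067, -0.075] deg 5.8
[[-0.035, 0.0, 0.024], [-0.036, -0.002, 0.021], [-0.037, -0.005, 0.019], [-0.038, -0.007, 0.017]]
2 rows tw [0.0, 0.0, 0.0] deg 0.0
2 x [0.0, -0.0, 0.035]
```

Emit:
apply_moves(claw=[0.085,0.085,0.085,0.085,0.085], xyz=[[-0.035,0,0.024],[-0.036,-0.002,0.021],[-0.037,-0.005,0.019],[-0.038,-0.007,0.017],[0,0,0]], twist=[[0.009,0.067,-0.075],[0.009,0.067,-0.075],[0.009,0.067,-0.075],[0.009,0.067,-0.075],[0,0,0]])

```text
clock: 18.55
position: [0.6203, 0.0072, 0.0455]
tool_rot: [3.136, -0.272, -2.975]
force: [-2.7, 0.7, 0.1]
grip_width: 0.0851
finger_force: 0.0
```

Run:
```python
from h import *
from workcell import bot
f=bot.grab_frame("top")
for q in("pliers_a_right","pliers_a_left","pliers_a_pivot"):
    print(q,[(np.round(d["position"],3).tolist(),round(d["score"],2)) for d in bot.find_in("top",q)])
st()
R=TF(9.7,-15); g=np.array([.6065,.0054,.010])
plan((tcp(g,R)-.03*R.apply([0,0,1]),R,1),(tcp(g,R),R,1))
```

```text
pliers_a_right [([0.467, 0.296, 0.061], 0.58)]
pliers_a_left [([0.779, -0.14, 0.055], 0.72), ([0.465, 0.327, 0.067], 0.67)]
pliers_a_pivot [([0.495, 0.316, 0.078], 0.74)]
G board [ 0.1044 -0.3563 -0.0561] heading -170.5 pitch 14.9 roll 0.1 q [0.17, 0.88, -0.49, 1.45, 0.39, 1.18, 1.32] F [-0.3  0.7  1. ] 18.75
1 rows tw [0.002, 0.001, -0.004] deg 0.3
[[0.001, -0.0, 0.038]]
1 rows tw [0.0, 0.0, 0.0] deg 0.0
1 x [0.0, 0.0, 0.03]
```

Emit:
apply_moves(claw=[0.085,0.085,0.085,0.085], xyz=[[0.001,0,0.038],[0,0,0.02],[0,0,0.01],[0,0,0]], twist=[[0,0,0],[0,0,0],[0,0,0],[0,0,0]])

```text
clock: 19.15
position: [0.6008, 0.0042, -0.0106]
tool_rot: [3.141, -0.261, -2.976]
force: [0.0, -0.2, 0.3]
grip_width: 0.0851
finger_force: 0.0
```

Emit:
apply_moves(claw=[0.075,0.066,0.058,0.052,0.042,0.042,0.042], xyz=[[0,0,0],[0,0,0],[0,0,0],[0,0,0],[0,0,0],[0,0,0],[0,0,0]], twist=[[0,0,0],[0,0,0],[0,0,0],[0,0,0],[0,0,0],[0,0,0],[0,0,0]], force=40)

```text
clock: 19.85
position: [0.6022, 0.0031, -0.0091]
tool_rot: [-3.14, -0.26, -2.978]
force: [-4.7, -6.0, 28.0]
grip_width: 0.0464
finger_force: 40.4
```

Run:
```python
from h import *
from workcell import bot
st(); s=bot.observe(); R=Ro.from_euler('xyz',s["tool_rot"]); print(G(s["position"],R),s["grip_width"],s["finger_force"])
```

```text
G board [ 0.058  -0.3613 -0.1032] heading -170.6 pitch 14.9 roll -0.1 q [0.17, 0.94, -0.47, 1.51, 0.43, 1.06, 1.29] F [-4.7 -6.  28. ] 19.85
[0.60767416 0.00401415 0.01163347] 0.04639139570822592 40.418484311085194
```

The far pair closed from about 64 mm to 46 mm, so it is free and shut. I'll lift it, draw it back and carry it to the left bay.

Run:
```python
from h import *
R0=TF(-1.6,15)
plan(((.59,.003,.06),None,2),((.44,.02,.15),TF(5,-8),4),((.42,.24,.17),TF(-1.6,5),5),(tcp(bd(-.031,.057,.06),R0),R0,5))
```

```text
2 rows tw [0.0, 0.0, 0.0] deg 0.0
2 x [0.015, 0.001, -0.032]
4 rows tw [-0.004, -0.03, 0.019] deg 2.0
[[0.041, 0.01, -0.012], [0.041, 0.01, -0.014], [0.04, 0.009, -0.015], [0.04, 0.008, -0.016]]
5 rows tw [-0.001, -0.045, 0.023] deg 2.9
[[0.001, 0.044, -0.004], [0.002, 0.044, -0.004], [0.002, 0.044, -0.004], [0.003, 0.044, -0.004], [0.004, 0.044, -0.004]]
5 rows tw [0.0, -0.035, 0.0] deg 2.0
[[-0.007, 0.038, 0.017], [-0.006, 0.038, 0.017], [-0.006, 0.038, 0.018], [-0.005, 0.038, 0.018], [-0.004, 0.038, 0.018]]
```

Emit:
apply_moves(claw=[0.042,0.042,0.042,0.042,0.042,0.042,0.042,0.042], xyz=[[0,0,0],[0.01,0.001,-0.035],[0.015,0.001,-0.032],[0.041,0.01,-0.012],[0.041,0.01,-0.014],[0.04,0.009,-0.015],[0.04,0.008,-0.016],[0,0,0]], twist=[[0,0,0],[0,0,0],[0,0,0],[-0.004,-0.03,0.019],[-0.004,-0.03,0.019],[-0.004,-0.03,0.019],[-0.004,-0.03,0.019],[0,0,0]], force=60)

```text
clock: 20.65
position: [0.4415, 0.0219, 0.1533]
tool_rot: [-3.141, -0.138, -3.054]
force: [1.0, -0.1, -0.3]
grip_width: 0.0419
finger_force: 0.0
```

Run:
```python
from h import *
from workcell import bot
st(); s=bot.observe(); R=Ro.from_euler('xyz',s["tool_rot"]); print(s["position"],s["grip_width"],s["finger_force"])
f=bot.grab_frame("scene"); 
for q in("pliers_a_pivot","pliers_a_right","pliers_a_left"):
  print(q,[(np.round(d["position"],3).tolist(),(R.inv().apply(d["position"]-s["position"])).round(3).tolist(),round(d["score"],2)) for d in bot.find_in("scene",q)])
R0=TF(-1.6,15)
plan(((.42,.24,.17),TF(-1.6,5),5),(tcp(bd(-.031,.057,.06),R0),R0,5))
```

```text
G board [-0.0023 -0.3477  0.1198] heading -175.0 pitch 7.9 roll -0.0 q [0.29, 0.44, -0.6, 1.98, 0.27, 0.94, 1.2] F [ 1.  -0.1 -0.3] 20.65
[0.44152034 0.02192843 0.15331412] 0.04189470630696694 0.0
pliers_a_pivot [([0.49, 0.318, 0.078], [-0.084, 0.291, 0.064], 0.56), ([0.422, -0.115, 0.013], [0.012, -0.135, 0.144], 0.35)]
pliers_a_right [([0.46, 0.301, 0.065], [-0.055, 0.276, 0.081], 0.8)]
pliers_a_left [([0.468, 0.332, 0.064], [-0.065, 0.307, 0.081], 0.84)]
5 rows tw [-0.0, -0.046, 0.023] deg 2.9
[[0.002, 0.044, -0.004], [0.003, 0.044, -0.004], [0.003, 0.044, -0.004], [0.004, 0.044, -0.004], [0.005, 0.044, -0.004]]
5 rows tw [0.0, -0.035, 0.0] deg 2.0
[[-0.007, 0.038, 0.017], [-0.006, 0.038, 0.017], [-0.006, 0.038, 0.018], [-0.005, 0.038, 0.018], [-0.004, 0.038, 0.018]]
```

The grip slipped off the sleeve tops on the lift. I'll find that pair again.

```bash
cat > seg.py <<'E'
from h import *
def seg(f,x0,x1,y0,y1,z=.010,s=.0005,th=45,amin=250):
    r=rect(f,x0,x1,y0,y1,z,s); m=(cv2.GaussianBlur(r.max(2),(5,5),0)<th).astype(np.uint8)
    n,l,st,ce=cv2.connectedComponentsWithStats(m)
    for i in range(1,n):
        if st[i,4]*s*s*1e6>amin:
            ys,xs=np.where(l==i); X=x1-ys*s; Y=y1-xs*s
            e,v=np.linalg.eigh(np.cov(X,Y)); d=v[:,1]*np.sign(v[0,1]); t=(X-X.mean())*d[0]+(Y-Y.mean())*d[1]
            print("blob c",np.round([X.mean(),Y.mean()],4),"ang",np.degrees(np.arctan2(d[1],d[0])).round(1),"ext",t.min().round(3),t.max().round(3),"w",np.sqrt(e[0]*12).round(4),"A",round(st[i,4]*s*s*1e6))
E
python3 - <<'E'
from seg import *
from workcell import bot
f=bot.grab_frame("top"); f=dict(f,img=f["img"][:,:,::-1].copy()); cv2.imwrite("pics/t2.png",f["img"])
seg(f,.36,.75,-.16,.16)
for c in("top","wrist"):
  if c=="wrist": bot.grab_frame(c)
  for q in("pliers_a_pivot","pliers_a_right","pliers_a_left"):
    print(c,q,[(np.round(d["position"],3).tolist(),round(d["score"],2)) for d in bot.find_in(c,q)])
r=rect(f,.48,.74,-.13,.13,.012,.004).max(2)
for row in r: print(''.join(' .:-=+*#%@'[min(9,v//24)] for v in row))
E
```

```text
blob c [ 0.6435 -0.0691] ang 61.0 ext -0.042 0.04 w 0.0133 A 958
blob c [ 0.6151 -0.0529] ang 61.9 ext -0.043 0.039 w 0.013 A 989
blob c [ 0.5514 -0.0424] ang 29.9 ext -0.041 0.037 w 0.0053 A 336
blob c [0.4604 0.1186] ang 25.4 ext -0.06 0.058 w 0.0122 A 1184
blob c [ 0.4296 -0.1222] ang 1.1 ext -0.044 0.034 w 0.0143 A 988
top pliers_a_pivot []
top pliers_a_right [([0.492, -0.103, 0.013], 0.73), ([0.464, 0.296, 0.064], 0.43)]
top pliers_a_left [([0.468, 0.327, 0.067], 0.66), ([0.617, -0.051, 0.015], 0.22)]
wrist pliers_a_pivot [([0.422, -0.123, 0.014], 0.23)]
wrist pliers_a_right []
wrist pliers_a_left [([0.631, -0.081, 0.018], 0.23)]
+++++++++++++++++++++++++++*+++++++++++++++++++++=========++++==+
+++++++++++++++++++++++++++++++++++***++++++++++++========+++++==
+++++++++++++++++++++++++++++++++++*+**++**++++++++=======++++===
++++++++++++++++++++++++*++++++++++**+*+++++++++++++++===+++++=++
+++++++++++++++++++++++*+++++++++++++++++++++++++++++=+==++++++++
++++++++++++++++++++++++++++++++++++++++++++++++++++++++++++==+++
++++++++++++++++++++++++++*****+*++*+++++++++++++++++++===+++
[... 3132 characters left out ...]
+++*++----=-=======+=:.=+++++++=+%#=-%#+
=======-==++=+++++++++++++**+=-============+=+=.:=++++++-*%#=-##=
========-=++=++++++++++++++=--==============+++-.=++++++-#@#-*%#+
========-=+++++++++++++-+---========+=-==+=+++++:-+++==+=%%#:%%#=
=========-=++++++++++=----===========+-==+++++++--+++=+==%%*-#%#=
-========-=++++++*+==---=============+--++++++++=-+++=+-=%%%%%%*=
:=========-++++*+=----===-=============-+++++++++==+++=-=#%#%%%*=
.-========-=+*++=--================-=---=+++++++++++++=:+%*=+%%*+
.:==========++---=====================---=++++++**==++=-#%+--#%#+
..=========:---========================--=+++++***+=++==*#*=*%%*+
. :=========:==========================-=-+*+******=++-+####%%#*+
```

The far pair now lies flat and shut (sleeves 33 mm apart) around (0.63, −0.06), heading 61°. I'll re-grasp it squarely, lay it nearer at heading 0, then take it again with the hand turned around.

Run:
```python
from h import *
plan(((.632,-.056,.07),T(61.5,0),15),((.632,-.056,-.015),None,3))
```

```text
15 rows tw [-0.01, -0.006, 0.143] deg 8.2
[[-0.013, -0.006, 0.004], [-0.013, -0.004, 0.004], [-0.014, -0.003, 0.004], [-0.014, -0.001, 0.004], [-0.014, 0.001, 0.004], [-0.014, 0.003, 0.004], [-0.013, 0.005, 0.004], [-0.012, 0.007, 0.004], [-0.011, 0.009, 0.004], [-0.01, 0.01, 0.004], [-0.008, 0.011, 0.005], [-0.006, 0.012, 0.005], [-0.004, 0.013, 0.005], [-0.003, 0.013, 0.005], [-0.001, 0.014, 0.005]]
3 rows tw [0.0, 0.0, 0.0] deg 0.0
3 x [0.0, -0.0, 0.028]
```

Emit:
apply_moves(claw=[0.085,0.085,0.085,0.085,0.085,0.085,0.085,0.085,0.085,0.085,0.085,0.085,0.085,0.085,0.085,0.085], xyz=[[-0.013,-0.006,0.004],[-0.013,-0.004,0.004],[-0.014,-0.003,0.004],[-0.014,-0.001,0.004],[-0.014,0.001,0.004],[-0.014,0.003,0.004],[-0.013,0.005,0.004],[-0.012,0.007,0.004],[-0.011,0.009,0.004],[-0.01,0.01,0.004],[-0.008,0.011,0.005],[-0.006,0.012,0.005],[-0.004,0.013,0.005],[-0.003,0.013,0.005],[-0.001,0.014,0.005],[0,0,0]], twist=[[-0.01,-0.006,0.143],[-0.01,-0.006,0.143],[-0.01,-0.006,0.143],[-0.01,-0.006,0.143],[-0.01,-0.006,0.143],[-0.01,-0.006,0.143],[-0.01,-0.006,0.143],[-0.01,-0.006,0.143],[-0.01,-0.006,0.143],[-0.01,-0.006,0.143],[-0.01,-0.006,0.143],[-0.01,-0.006,0.143],[-0.01,-0.006,0.143],[-0.01,-0.006,0.143],[-0.01,-0.006,0.143],[0,0,0]])

```text
clock: 22.85
position: [0.632, -0.0571, 0.0682]
tool_rot: [3.138, 0.004, 1.077]
force: [-0.1, 0.1, 0.2]
grip_width: 0.0848
finger_force: 0.0
```

Run:
```python
from seg import *
from workcell import bot
st(); f=bot.grab_frame("wrist"); f=dict(f,img=f["img"][:,:,::-1].copy())
seg(f,.57,.69,-.12,.0,z=.014,amin=500)
for q in("pliers_a_pivot","pliers_a_right","pliers_a_left"):
    print(q,[(np.round(d["position"],3).tolist(),round(d["score"],2)) for d in bot.find_in("wrist",q)])
plan(((.632,-.056,.04),T(61.5,0),1),((.632,-.056,-.015),None,2))
```

```text
G board [ 0.1195 -0.4216 -0.0486] heading 61.7 pitch -0.2 roll 0.2 q [-0.03, 0.7, 0.04, 1.68, -0.03, 0.75, -0.47] F [-0.1  0.1  0.2] 22.85
blob c [ 0.6449 -0.067 ] ang 60.9 ext -0.044 0.04 w 0.0154 A 1218
blob c [ 0.6168 -0.0518] ang 62.1 ext -0.043 0.04 w 0.0154 A 1215
pliers_a_pivot []
pliers_a_right [([0.632, -0.207, 0.009], 0.49)]
pliers_a_left []
1 rows tw [0.003, 0.003, 0.01] deg 0.6
[[0.001, 0.0, 0.029]]
2 rows tw [0.0, 0.0, 0.0] deg 0.0
2 x [0.0, -0.0, 0.028]
```

Emit:
apply_moves(claw=[0.085,0.085,0.085,0.075,0.062,0.05,0.042,0.042], xyz=[[0,0,0.03],[0,0,0.03],[0,0,0.025],[0,0,0],[0,0,0],[0,0,0],[0,0,0],[0,0,0]], twist=[[0,0,0],[0,0,0],[0,0,0],[0,0,0],[0,0,0],[0,0,0],[0,0,0],[0,0,0]], force=60)

```text
clock: 23.85
position: [0.6328, -0.0577, -0.0136]
tool_rot: [3.136, 0.002, 1.081]
force: [-1.7, -0.9, 10.8]
grip_width: 0.0469
finger_force: 60.8
```

Run:
```python
from h import *
plan(((.62,-.055,.04),None,2),((.46,.05,.04),T(0),8),((.46,.05,-.010),None,3))
```

```text
2 rows tw [0.0, 0.0, 0.0] deg 0.0
2 x [-0.002, -0.006, -0.027]
8 rows tw [0.001, -0.0, 0.135] deg 7.7
[[0.002, -0.024, -0.0], [-0.001, -0.024, -0.0], [-0.004, -0.024, -0.0], [-0.007, -0.023, -0.0], [-0.01, -0.022, -0.0], [-0.013, -0.02, -0.0], [-0.016, -0.018, -0.0], [-0.018, -0.016, -0.0]]
3 rows tw [0.0, 0.0, 0.0] deg 0.0
3 x [0.0, -0.0, 0.017]
```

Emit:
apply_moves(claw=[0.042,0.042,0.042,0.042,0.042,0.042,0.042,0.042,0.042,0.042,0.042], xyz=[[-0.002,-0.006,-0.027],[-0.002,-0.006,-0.027],[0.002,-0.024,0],[-0.001,-0.024,0],[-0.004,-0.024,0],[-0.007,-0.023,0],[-0.01,-0.022,0],[-0.013,-0.02,0],[-0.016,-0.018,0],[-0.018,-0.016,0],[0,0,0]], twist=[[0,0,0],[0,0,0],[0,0,0.135],[0,0,0.135],[0,0,0.135],[0,0,0.135],[0,0,0.135],[0,0,0.135],[0,0,0.135],[0,0,0.135],[0,0,0]])

```text
clock: 24.95
position: [0.4569, 0.054, 0.0382]
tool_rot: [3.139, -0.001, -0.001]
force: [-0.4, -0.5, -1.4]
grip_width: 0.0468
finger_force: 62.9
```

Emit:
apply_moves(claw=[0.042,0.042,0.042,0.042,0.055,0.07,0.085,0.085,0.085], xyz=[[0,0,0.02],[0,0,0.02],[0,0,0.01],[0,0,0],[0,0,0],[0,0,0],[0,0,0],[0,0,-0.04],[0,0,-0.04]], twist=[[0,0,0],[0,0,0],[0,0,0],[0,0,0],[0,0,0],[0,0,0],[0,0,0],[0,0,0],[0,0,0]])

```text
clock: 25.85
position: [0.4581, 0.0517, 0.0681]
tool_rot: [3.137, 0.0, -0.0]
force: [0.2, 0.8, 0.4]
grip_width: 0.085
finger_force: 0.0
```

Emit:
apply_moves(claw=[0.085,0.085,0.085,0.085,0.085,0.085,0.085,0.085,0.085,0.085,0.085,0.085,0.085,0.085,0.085,0.085,0.085,0.085,0.085,0.085], xyz=[[0,0,0],[0,0,0],[0,0,0],[0,0,0],[0,0,0],[0,0,0],[0,0,0],[0,0,0],[0,0,0],[0,0,0],[0,0,0],[0,0,0],[0,0,0],[0,0,0],[0,0,0],[0,0,0],[0,0,0],[0,0,0],[0,0,0],[0,0,0]], twist=[[0,0,-0.149],[0,0,-0.149],[0,0,-0.149],[0,0,-0.149],[0,0,-0.149],[0,0,-0.149],[0,0,-0.149],[0,0,-0.149],[0,0,-0.149],[0,0,-0.149],[0,0,-0.149],[0,0,-0.149],[0,0,-0.149],[0,0,-0.149],[0,0,-0.149],[0,0,-0.149],[0,0,-0.149],[0,0,-0.149],[0,0,-0.149],[0,0,-0.149]])

```text
clock: 27.85
position: [0.459, 0.0518, 0.0677]
tool_rot: [-3.137, 0.003, 2.986]
force: [-0.8, -0.9, -1.1]
grip_width: 0.0851
finger_force: 0.0
```

Run:
```python
from seg import *
from workcell import bot
st(); f=bot.grab_frame("wrist"); f=dict(f,img=f["img"][:,:,::-1].copy())
seg(f,.39,.51,-.02,.12,z=.014,amin=500)
f=bot.grab_frame("scene"); f=dict(f,img=f["img"][:,:,::-1].copy()); 
print("scene"); seg(f,.36,.56,-.16,.12,z=.012,amin=400)
print([(np.round(d["position"],3).tolist(),round(d["score"],2)) for d in bot.find_in("scene","pliers_a_pivot")])
plan(((.457,.054,.05),TF(0,0),2),((.457,.054,-.015),None,2))
```

```text
G board [-0.0332 -0.3175  0.039 ] heading 171.1 pitch -0.2 roll -0.2 q [0.11, 0.53, -0.45, 2.12, 0.42, 0.58, 0.77] F [-0.8 -0.9 -1.1] 27.85
blob c [0.4608 0.0687] ang -0.7 ext -0.051 0.033 w 0.0172 A 940
blob c [0.456  0.0369] ang -0.9 ext -0.046 0.037 w 0.0163 A 1165
scene
[([0.495, 0.316, 0.077], 0.83)]
2 rows tw [-0.002, 0.001, -0.082] deg 4.7
[[0.001, 0.001, 0.009], [0.001, 0.001, 0.009]]
2 rows tw [0.0, 0.0, 0.0] deg 0.0
2 x [-0.0, 0.0, 0.032]
```

Emit:
apply_moves(claw=[0.085,0.085,0.085,0.085,0.075,0.062,0.05,0.042,0.042], xyz=[[0,-0.001,0.01],[0,0,0.01],[0,0,0.032],[0,0,0.032],[0,0,0],[0,0,0],[0,0,0],[0,0,0],[0,0,0]], twist=[[0,0,-0.08],[0,0,-0.08],[0,0,0],[0,0,0],[0,0,0],[0,0,0],[0,0,0],[0,0,0],[0,0,0]], force=60)

```text
clock: 28.9
position: [0.4596, 0.0508, -0.0148]
tool_rot: [-3.137, 0.004, 3.139]
force: [-4.4, 0.6, 15.8]
grip_width: 0.0469
finger_force: 59.1
```

Run:
```python
from h import *
st()
R0=TF(-1.6,20)
plan(((.44,.06,.08),None,2),((.42,.22,.17),TF(-1.6,6),5),(tcp(bd(-.033,.057,.06),R0),R0,5))
```

```text
G board [-0.0739 -0.3186 -0.0327] heading 179.9 pitch -0.2 roll -0.2 q [0.03, 0.68, -0.35, 2.15, 0.6, 0.4, 0.75] F [-4.4  0.6 15.8] 28.9
2 rows tw [0.0, 0.0, 0.0] deg 0.0
2 x [0.01, 0.004, -0.047]
5 rows tw [-0.001, -0.02, 0.005] deg 1.2
[[0.004, 0.032, -0.018], [0.004, 0.032, -0.018], [0.004, 0.032, -0.018], [0.003, 0.032, -0.018], [0.003, 0.032, -0.018]]
5 rows tw [0.0, -0.049, 0.0] deg 2.8
[[-0.006, 0.042, 0.017], [-0.005, 0.042, 0.018], [-0.005, 0.042, 0.018], [-0.004, 0.042, 0.018], [-0.003, 0.042, 0.018]]
```

Emit:
apply_moves(claw=[0.042,0.042,0.042,0.042,0.042,0.042,0.042,0.042], xyz=[[0.01,0.004,-0.047],[0.01,0.004,-0.047],[0.004,0.032,-0.018],[0.004,0.032,-0.018],[0.004,0.032,-0.018],[0.003,0.032,-0.018],[0.003,0.032,-0.018],[0,0,0]], twist=[[0,0,0],[0,0,0],[-0.001,-0.02,0.005],[-0.001,-0.02,0.005],[-0.001,-0.02,0.005],[-0.001,-0.02,0.005],[-0.001,-0.02,0.005],[0,0,0]])

```text
clock: 29.7
position: [0.4185, 0.2242, 0.1697]
tool_rot: [3.136, 0.107, 3.119]
force: [0.5, -0.4, -3.4]
grip_width: 0.0468
finger_force: 64.3
```

Run:
```python
from h import *
st()
R0=TF(-1.6,20)
plan((tcp(bd(-.033,.057,.06),R0),R0,5))
```

```text
G board [-0.0233 -0.1466  0.151 ] heading 178.7 pitch -6.1 roll 0.3 q [-0.18, 0.34, -0.59, 2.08, 0.39, 0.73, 0.53] F [ 0.5 -0.4 -3.4] 29.7
5 rows tw [0.001, -0.048, 0.001] deg 2.8
[[-0.007, 0.041, 0.018], [-0.006, 0.041, 0.018], [-0.005, 0.041, 0.018], [-0.004, 0.041, 0.018], [-0.003, 0.041, 0.018]]
```

Emit:
apply_moves(claw=[0.042,0.042,0.042,0.042,0.042,0.042], xyz=[[-0.007,0.041,0.012],[-0.006,0.041,0.015],[-0.005,0.041,0.018],[-0.004,0.041,0.018],[-0.003,0.041,0.022],[0,0,0]], twist=[[0,-0.048,0],[0,-0.048,0],[0,-0.048,0],[0,-0.048,0],[0,-0.048,0],[0,0,0]])

```text
clock: 30.3
position: [0.4636, 0.4289, 0.0863]
tool_rot: [3.138, 0.341, 3.12]
force: [-1.1, -0.4, -1.8]
grip_width: 0.0467
finger_force: 64.4
```

Run:
```python
from h import *
st()
R0=TF(-1.6,20)
plan((tcp(bd(-.033,.057,.03),R0),R0,3),(tcp(bd(-.033,.057,.01),R0),R0,5))
```

```text
G board [-0.0358  0.0593  0.0606] heading 178.8 pitch -19.5 roll 0.2 q [-0.75, 0.62, -0.35, 1.89, 0.87, 0.66, -0.17] F [-1.1 -0.4 -1.8] 30.3
3 rows tw [0.002, -0.003, 0.002] deg 0.2
[[-0.003, -0.001, 0.01], [-0.003, -0.001, 0.01], [-0.003, -0.001, 0.01]]
5 rows tw [0.0, 0.0, 0.0] deg 0.0
5 x [-0.001, 0.0, 0.004]
```

Joint 6 has room in this posture, so I can tilt the full 30°.

Run:
```python
from h import *
R0=TF(-1.6,30)
plan((tcp(bd(-.034,.057,.03),R0),R0,3),(tcp(bd(-.034,.057,.013),R0),R0,2))
```

```text
3 rows tw [0.002, -0.061, 0.002] deg 3.5
[[-0.004, -0.001, 0.01], [-0.003, -0.001, 0.01], [-0.003, -0.001, 0.01]]
2 rows tw [0.0, 0.0, 0.0] deg 0.0
2 x [0.0, 0.0, 0.008]
```

Emit:
apply_moves(claw=[0.042,0.042,0.042,0.042,0.042,0.042], xyz=[[-0.004,-0.001,0.01],[-0.003,-0.001,0.01],[-0.003,-0.001,0.01],[0,0,0.008],[0,0,0.006],[0,0,0]], twist=[[0.002,-0.061,0.002],[0.002,-0.061,0.002],[0.002,-0.061,0.002],[0,0,0],[0,0,0],[0,0,0]])

```text
clock: 30.9
position: [0.4952, 0.419, 0.0523]
tool_rot: [-3.141, 0.524, 3.106]
force: [-0.3, -0.7, -2.1]
grip_width: 0.0468
finger_force: 64.3
```

Run:
```python
from h import *
st()
```

```text
G board [-0.0291  0.0505  0.0156] heading 178.0 pitch -30.0 roll -0.0 q [-0.94, 0.69, -0.14, 1.97, 1.24, 0.58, -0.6] F [-0.3 -0.7 -2.1] 30.9
```

Emit:
apply_moves(claw=[0.042,0.042,0.042,0.042], xyz=[[0.004,0.006,0.002],[0,0,0.002],[0,0,0.002],[0,0,0]], twist=[[0,0,0],[0,0,0],[0,0,0],[0,0,0]])

```text
clock: 31.3
position: [0.4941, 0.4256, 0.045]
tool_rot: [-3.141, 0.525, 3.108]
force: [-0.6, 0.1, -1.8]
grip_width: 0.0465
finger_force: 64.4
```

Run:
```python
from h import *
st()
```

```text
G board [-0.0339  0.057   0.0098] heading 178.1 pitch -30.1 roll -0.1 q [-0.95, 0.7, -0.14, 1.96, 1.25, 0.58, -0.62] F [-0.6  0.1 -1.8] 31.3
```

Emit:
apply_moves(claw=[0.042,0.042,0.042], xyz=[[0,0,0.0015],[0,0,0.001],[0,0,0]], twist=[[0,0,0],[0,0,0],[0,0,0]])

```text
clock: 31.6
position: [0.4947, 0.4258, 0.044]
tool_rot: [-3.141, 0.525, 3.108]
force: [-18.0, -7.6, 24.7]
grip_width: 0.0468
finger_force: 67.5
```

Emit:
apply_moves(claw=[0.042,0.052,0.058,0.062,0.062,0.062,0.062,0.062], xyz=[[0,0,-0.001],[0,0,0],[0,0,0],[0,0,0],[0,0,-0.02],[0,0,-0.035],[0,0,-0.04],[0,0,0]], twist=[[0,0,0],[0,0,0],[0,0,0],[0,0,0],[0,0,0],[0,0,0],[0,0,0],[0,0,0]])

```text
clock: 32.4
position: [0.4459, 0.4297, 0.1298]
tool_rot: [3.137, 0.526, 3.108]
force: [-0.8, 0.1, 0.1]
grip_width: 0.0624
finger_force: 0.0
```

Run:
```python
from seg import *
from workcell import bot
st()
for c in("top","scene","wrist"):
  f=bot.grab_frame(c); cv2.imwrite(f"pics/z_{c}.png",f["img"][:,:,::-1])
  for q in("pliers_a_pivot","pliers_a_right","pliers_a_left"):
    print(c,q,[(inb(d["position"]).round(3).tolist(),round(d["score"],2)) for d in bot.find_in(c,q) if d["position"][1]>.2])
  # rectify board plane n=.012, dark blobs in board frame
  s=.0005; Rr,C=np.mgrid[0:400,0:440]; P=np.array([bd(0,0,.012)])+ (0.1-Rr[...,None]*s)*(bd(1,0,0)-bd(0,0,0))+(0.11-C[...,None]*s)*(bd(0,1,0)-bd(0,0,0))
  m=proj(f,P.reshape(-1,3)).reshape(400,440,2).astype(np.float32); r=cv2.remap(f["img"],m[...,0],m[...,1],cv2.INTER_LINEAR); r[(m[...,0]<0)|(m[...,0]>639)|(m[...,1]<0)|(m[...,1]>479)]=255
  k=(cv2.GaussianBlur(r.max(2),(5,5),0)<50).astype(np.uint8); n,l,S,_=cv2.connectedComponentsWithStats(k)
  for i in range(1,n):
    if S[i,4]*.25>250:
      ys,xs=np.where(l==i); X=.1-ys*s;Y=.11-xs*s; e,v=np.linalg.eigh(np.cov(X,Y)); d=v[:,1]*np.sign(v[0,1])
      print("  blob",X.mean().round(4),Y.mean().round(4),np.degrees(np.arctan2(d[1],d[0])).round(1),"x",X.min().round(3),X.max().round(3),"A",S[i,4]*.25)
g=bot.grab_frame("top"); g=dict(g,img=g["img"][:,:,::-1].copy()); print("bench"); seg(g,.36,.72,-.17,.16)
```

```text
G board [-0.0334  0.0596  0.1075] heading 178.1 pitch -30.1 roll 0.2 q [-0.97, 0.53, -0.22, 2.0, 1.05, 0.7, -0.47] F [-0.8  0.1  0.1] 32.4
top pliers_a_pivot [([-0.015, -0.053, 0.014], 0.63), ([0.01, 0.002, -0.002], 0.56)]
top pliers_a_right [([-0.045, -0.075, 0.016], 0.59)]
top pliers_a_left [([-0.016, -0.05, 0.014], 0.73), ([-0.044, -0.043, 0.022], 0.62)]
  blob -0.0463 -0.0726 2.0 x -0.089 -0.005 A 923.75
  blob -0.0502 0.0396 -1.6 x -0.092 -0.008 A 982.0
  blob -0.0489 -0.04 3.9 x -0.09 -0.008 A 944.5
  blob -0.0526 0.0721 0.7 x -0.094 -0.009 A 1029.75
scene pliers_a_pivot [([0.055, -0.051, 0.017], 0.51)]
scene pliers_a_right []
scene pliers_a_left []
wrist pliers_a_pivot [([-0.032, -0.058, 0.014], 0.73)]
wrist pliers_a_right [([-0.046, -0.067, 0.014], 0.89)]
wrist pliers_a_left [([-0.054, -0.039, 0.014], 0.93)]
  blob 0.0685 -0.0502 -64.5 x 0.006 0.1 A 5553.25
  blob 0.0015 -0.1052 -1.8 x -0.012 0.016 A 256.5
  blob -0.0464 -0.07 2.8 x -0.089 -0.006 A 1521.0
  blob -0.0475 -0.0376 3.4 x -0.09 -0.007 A 1375.5
  blob -0.048 0.0739 0.8 x -0.09 -0.008 A 1240.0
  blob -0.0474 0.0416 0.2 x -0.09 -0.008 A 1238.75
bench
blob c [ 0.4311 -0.0738] ang -13.5 ext -0.043 0.04 w 0.0136 A 1004
blob c [ 0.4249 -0.1218] ang -1.1 ext -0.042 0.039 w 0.0142 A 1036
```

Both shut pairs lie in their bays with the handle ends at the ledge (board y about −0.054 and +0.057, sleeves 32 mm apart). Next I'll take the seized pair to the tray.

Run:
```python
from h import *
plan(((.43,.36,.17),TF(0,10),3),((.43,-.097,.13),TF(0,0),11))
```

```text
3 rows tw [-0.004, 0.117, -0.011] deg 6.7
[[-0.003, -0.023, -0.015], [-0.001, -0.023, -0.016], [0.001, -0.023, -0.016]]
11 rows tw [-0.0, 0.016, -0.0] deg 0.9
[[0.001, -0.042, 0.004], [0.001, -0.042, 0.004], [0.001, -0.042, 0.004], [0.0, -0.042, 0.004], [0.0, -0.042, 0.004], [0.0, -0.042, 0.004], [0.0, -0.042, 0.004], [0.0, -0.042, 0.004], [0.0, -0.042, 0.004], [0.0, -0.042, 0.004], [0.0, -0.042, 0.004]]
```

Emit:
apply_moves(claw=[0.062,0.062,0.07,0.085,0.085,0.085,0.085,0.085,0.085,0.085,0.085,0.085,0.085,0.085,0.085], xyz=[[-0.003,-0.023,-0.02],[-0.001,-0.023,-0.02],[0.001,-0.023,-0.016],[0.001,-0.042,0.004],[0.001,-0.042,0.004],[0.001,-0.042,0.004],[0,-0.042,0.004],[0,-0.042,0.004],[0,-0.042,0.004],[0,-0.042,0.004],[0,-0.042,0.004],[0,-0.042,0.004],[0,-0.042,0.004],[0,-0.042,0.004],[0,0,0]], twist=[[-0.004,0.117,-0.011],[-0.004,0.117,-0.011],[-0.004,0.117,-0.011],[0,0.016,0],[0,0.016,0],[0,0.016,0],[0,0.016,0],[0,0.016,0],[0,0.016,0],[0,0.016,0],[0,0.016,0],[0,0.016,0],[0,0.016,0],[0,0.016,0],[0,0,0]])

```text
clock: 34.55
position: [0.428, -0.0977, 0.127]
tool_rot: [-3.13, 0.064, 3.123]
force: [1.0, 0.9, -0.4]
grip_width: 0.0848
finger_force: 0.0
```

Emit:
apply_moves(claw=[0.085,0.085,0.085,0.085,0.085,0.085,0.085,0.085,0.085,0.085,0.085,0.085,0.085,0.085,0.085,0.085,0.085,0.085,0.085,0.085], xyz=[[0,0,0],[0,0,0],[0,0,0],[0,0,0],[0,0,0],[0,0,0],[0,0,0],[0,0,0],[0,0,0],[0,0,0],[0,0,0],[0,0,0],[0,0,0],[0,0,0],[0,0,0],[0,0,0],[0,0,0],[0,0,0],[0,0,0],[0,0,0]], twist=[[0,0,0.149],[0,0,0.149],[0,0,0.149],[0,0,0.149],[0,0,0.149],[0,0,0.149],[0,0,0.149],[0,0,0.149],[0,0,0.149],[0,0,0.149],[0,0,0.149],[0,0,0.149],[0,0,0.149],[0,0,0.149],[0,0,0.149],[0,0,0.149],[0,0,0.149],[0,0,0.149],[0,0,0.149],[0,0,0.149]])

```text
clock: 36.55
position: [0.4286, -0.0923, 0.1275]
tool_rot: [3.121, -0.063, 0.145]
force: [-0.1, 0.4, 1.0]
grip_width: 0.0852
finger_force: 0.0
```

Run:
```python
from seg import *
from workcell import bot
st(); f=bot.grab_frame("wrist"); f=dict(f,img=f["img"][:,:,::-1].copy())
seg(f,.37,.51,-.17,-.03,z=.014,amin=500)
plan(((.431,-.098,.05),T(-7),2),((.431,-.098,-.018),None,2))
```

```text
G board [-0.0272 -0.4624  0.1046] heading 8.3 pitch 3.6 roll 1.2 q [-0.21, 0.35, 0.35, 2.22, -0.22, 0.54, -1.12] F [-0.1  0.4  1. ] 36.55
blob c [ 0.433  -0.0745] ang -13.9 ext -0.044 0.04 w 0.0159 A 1246
blob c [ 0.426  -0.1215] ang -1.0 ext -0.043 0.04 w 0.0162 A 1273
2 rows tw [0.006, -0.033, 0.128] deg 7.6
[[-0.002, 0.002, 0.039], [-0.0, 0.003, 0.039]]
2 rows tw [0.0, 0.0, 0.0] deg 0.0
2 x [-0.0, -0.0, 0.034]
```

Emit:
apply_moves(claw=[0.085,0.085,0.085,0.085,0.085], xyz=[[-0.002,0.002,0.039],[0,0.003,0.039],[0,0,0.034],[0,0,0.03],[0,0,0]], twist=[[0.006,-0.033,0.13],[0.006,-0.033,0.13],[0,0,0],[0,0,0],[0,0,0]])

```text
clock: 37.1
position: [0.4289, -0.0982, -0.0171]
tool_rot: [-3.141, 0.006, -0.107]
force: [-0.0, 1.0, 0.1]
grip_width: 0.0852
finger_force: 0.0
```

Run:
```python
from h import *
st(); plan(((.431,-.098,-.0185),T(-7.2),1))
```

```text
G board [-0.0978 -0.4684 -0.0216] heading -6.2 pitch -0.3 roll -0.0 q [-0.06, 0.68, 0.2, 2.22, -0.45, 0.29, -1.15] F [-0.   1.   0.1] 37.1
1 rows tw [-0.0, 0.006, 0.018] deg 1.1
[[0.002, -0.0, 0.001]]
```

Emit:
apply_moves(claw=[0.085,0.076,0.068,0.06,0.055,0.05,0.05], xyz=[[0.002,0,0.002],[0,0,0],[0,0,0],[0,0,0],[0,0,0],[0,0,0],[0,0,0]], twist=[[0,0.005,0.018],[0,0,0],[0,0,0],[0,0,0],[0,0,0],[0,0,0],[0,0,0]], force=70)

```text
clock: 37.8
position: [0.4339, -0.0991, -0.0147]
tool_rot: [3.141, -0.007, -0.128]
force: [-3.7, -0.1, 31.5]
grip_width: 0.0613
finger_force: 68.9
```

Run:
```python
from h import *
st(); R=T(-1.7)
plan(((.43,-.11,.06),None,2),((.464,-.381,.07),R,7),((.464,-.381,.0),None,3))
```

```text
G board [-0.0925 -0.4692 -0.0218] heading -7.3 pitch 0.4 roll 0.0 q [-0.06, 0.67, 0.2, 2.22, -0.46, 0.28, -1.16] F [-3.7 -0.1 31.5] 37.8
2 rows tw [0.0, 0.0, 0.0] deg 0.0
2 x [-0.001, 0.006, -0.037]
7 rows tw [0.0, -0.001, -0.014] deg 0.8
[[0.01, 0.038, -0.001], [0.009, 0.038, -0.001], [0.009, 0.038, -0.001], [0.008, 0.038, -0.001], [0.008, 0.038, -0.001], [0.007, 0.038, -0.001], [0.007, 0.038, -0.001]]
3 rows tw [0.0, 0.0, 0.0] deg 0.0
3 x [0.0, -0.0, 0.023]
```

Emit:
apply_moves(claw=[0.05,0.05,0.05,0.05], xyz=[[0,0,-0.005],[0,0,-0.015],[0,0,-0.015],[0,0,0]], twist=[[0,0,0],[0,0,0],[0,0,0],[0,0,0]])

```text
clock: 38.2
position: [0.4336, -0.0987, 0.0203]
tool_rot: [3.141, -0.007, -0.127]
force: [-0.5, 1.1, -2.4]
grip_width: 0.0605
finger_force: 75.5
```

Emit:
apply_moves(claw=[0.05,0.05,0.05,0.05,0.05,0.05,0.05,0.05,0.05,0.05], xyz=[[0,0.003,-0.03],[0,0.006,-0.03],[0.01,0.038,0],[0.009,0.038,0],[0.009,0.038,0],[0.008,0.038,0],[0.008,0.038,0],[0.007,0.038,0],[0.007,0.038,0],[0,0,0]], twist=[[0,0,0],[0,0,0],[0,0,-0.014],[0,0,-0.014],[0,0,-0.014],[0,0,-0.014],[0,0,-0.014],[0,0,-0.014],[0,0,-0.014],[0,0,0]])

```text
clock: 39.2
position: [0.4653, -0.3829, 0.0786]
tool_rot: [3.138, -0.005, -0.034]
force: [0.5, 0.9, -2.5]
grip_width: 0.0606
finger_force: 76.4
```

Run:
```python
from h import *
st(); R=T(-1.7)
plan(((.464,-.381,.03),R,2),((.464,-.381,-.008),R,3))
```

```text
G board [-0.0118 -0.7519  0.0392] heading -1.9 pitch 0.3 roll 0.2 q [0.37, 0.67, 0.33, 1.78, -0.31, 0.73, -0.75] F [ 0.5  0.9 -2.5] 39.2
2 rows tw [0.002, -0.002, -0.002] deg 0.2
[[-0.001, -0.001, 0.024], [-0.001, -0.001, 0.024]]
3 rows tw [0.0, 0.0, 0.0] deg 0.0
3 x [0.0, -0.0, 0.013]
```

Emit:
apply_moves(claw=[0.05,0.05,0.05,0.05,0.05,0.05], xyz=[[-0.001,-0.001,0.03],[0,0,0.03],[0,0,0.015],[0,0,0.008],[0,0,0.004],[0,0,0]], twist=[[0,0,0],[0,0,0],[0,0,0],[0,0,0],[0,0,0],[0,0,0]])

```text
clock: 39.8
position: [0.4657, -0.3769, -0.0078]
tool_rot: [3.141, -0.005, -0.03]
force: [0.1, 0.9, -1.7]
grip_width: 0.0608
finger_force: 76.4
```

Emit:
apply_moves(claw=[0.05,0.05,0.05], xyz=[[0,0,0.002],[0,0,0.0015],[0,0,0]], twist=[[0,0,0],[0,0,0],[0,0,0]])

```text
clock: 40.1
position: [0.466, -0.377, -0.0111]
tool_rot: [3.14, -0.005, -0.03]
force: [0.6, -0.6, 0.6]
grip_width: 0.0605
finger_force: 76.1
```

Emit:
apply_moves(claw=[0.05,0.05], xyz=[[0,0,0.001],[0,0,0]], twist=[[0,0,0],[0,0,0]])

```text
clock: 40.3
position: [0.466, -0.3771, -0.0113]
tool_rot: [3.14, -0.006, -0.03]
force: [-4.3, 3.6, 20.4]
grip_width: 0.0606
finger_force: 79.2
```

Contact with the tray floor. I'll release and lift away.

Emit:
apply_moves(claw=[0.065,0.075,0.08,0.08,0.08,0.08,0.08,0.08], xyz=[[0,0,0],[0,0,0],[0,0,0],[0,0,-0.03],[0,0,-0.04],[0,0,-0.05],[0,0,-0.05],[0,0,0]], twist=[[0,0,0],[0,0,0],[0,0,0],[0,0,0],[0,0,0],[0,0,0],[0,0,0],[0,0,0]])

```text
clock: 41.1
position: [0.4668, -0.3787, 0.1636]
tool_rot: [3.136, -0.012, -0.03]
force: [0.0, -0.4, -1.5]
grip_width: 0.0801
finger_force: 0.0
```

Run:
```python
from seg import *
from workcell import bot
st()
f=bot.grab_frame("wrist"); f=dict(f,img=f["img"][:,:,::-1].copy()); seg(f,.38,.61,-.47,-.29,z=.017,amin=400)
for c in("wrist","top","scene"):
  if c!="wrist": bot.grab_frame(c)
  for q in("pliers_a_pivot","pliers_a_right","pliers_a_left","masking_tape","marker","v_block","parallel_bar","oil_can","loupe")[:3 if c!="top" else 9]:
    print(c,q,[(np.round(d["position"],3).tolist(),round(d["score"],2)) for d in bot.find_in(c,q)][:3])
f=bot.grab_frame("top")["img"].astype(int); a=cv2.imread("pics/top0.png")[:,:,::-1].astype(int)
m=(cv2.GaussianBlur(np.abs(f-a).max(2).astype(np.uint8),(5,5),0)>30).astype(np.uint8); n,l,S,ce=cv2.connectedComponentsWithStats(m)
print([(S[i].tolist()) for i in range(1,n) if S[i,4]>30])
```

```text
G board [ 0.0318 -0.7477  0.1122] heading -1.7 pitch 0.7 roll 0.3 q [0.32, 0.56, 0.38, 1.74, -0.26, 0.88, -0.79] F [ 0.  -0.4 -1.5] 41.1
blob c [ 0.4629 -0.3524] ang -8.8 ext -0.044 0.04 w 0.0154 A 1206
blob c [ 0.4606 -0.4001] ang 4.1 ext -0.043 0.04 w 0.0152 A 1184
wrist pliers_a_pivot []
wrist pliers_a_right []
wrist pliers_a_left []
top pliers_a_pivot [([0.496, 0.317, 0.075], 0.73)]
top pliers_a_right [([0.466, 0.299, 0.059], 0.67)]
top pliers_a_left [([0.466, 0.33, 0.07], 0.74)]
top masking_tape [([0.701, 0.345, 0.022], 0.9), ([0.714, -0.295, 0.02], 0.72)]
top marker [([0.598, -0.212, 0.012], 0.65), ([0.466, 0.407, 0.069], 0.19)]
top v_block [([0.523, 0.368, 0.076], 0.49), ([0.704, -0.2, 0.03], 0.45)]
top parallel_bar [([0.715, -0.294, 0.02], 0.7)]
top oil_can [([0.781, -0.141, 0.055], 0.55)]
top loupe [([0.503, 0.321, 0.08], 0.59), ([0.601, 0.186, 0.02], 0.46)]
scene pliers_a_pivot [([0.493, 0.316, 0.078], 0.71), ([0.497, 0.439, 0.078], 0.51), ([0.469, 0.447, 0.06], 0.25)]
scene pliers_a_right [([0.465, 0.299, 0.065], 0.58)]
scene pliers_a_left [([0.465, 0.332, 0.065], 0.95), ([0.488, -0.357, 0.014], 0.62)]
[[318, 210, 26, 53, 611], [265, 241, 162, 107, 7791], [170, 249, 22, 51, 673], [209, 251, 22, 51, 673], [352, 259, 219, 221, 15050], [496, 348, 13, 4, 33], [541, 365, 99, 115, 5234], [517, 366, 8, 9, 58], [273, 399, 12, 7, 49], [321, 400, 25, 23, 381], [272, 446, 7, 11, 52], [345, 448, 14, 24, 201], [299, 454, 37, 26, 448], [280, 459, 15, 21, 199], [320, 470, 13, 10, 68]]
```

All three pairs are placed, the seized one still open (sleeves 48 mm apart) in the tray. The other things haven't moved, so I'm handing it in.

```bash
python3 -c "
from workcell import bot
print(bot.job_done())"
```

```text
the job is handed in; nothing more can be done
None
```

I handed the job in at about 41 s: both free pairs are pressed shut in the rack bays and the seized pair lies flat in the repair tray, but one free pair slipped from the grip during its first lift and was not set down that time; I picked it up again and laid it in its bay.

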